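# Unstack the porcelain blanks for painting

### The arm

A 6-joint arm with a two-finger parallel gripper is mounted at the origin on the work surface. World frame = base frame: x ahead of the robot, y to its left, z up, the work surface at z = 0. Lengths are in mm, angles in rad, forces in N, time in s.
With the tool pointing down it reaches from about 400 to 925 mm from the base axis. Payload 12.5 kg.
Tool frame: the origin (TCP) lies midway between the tips of the shut fingers; the grasp point (between the pads) lies 19 mm behind it; z points along the fingers, y is the line along which they close (so a half turn about z gives the same grasp; the last joint's range is limited). The gripper opens to 95 mm and grips with 3 to 60 N. Pads are 20 mm wide; open, the fingers measure 119 mm over their backs; the gripper's body (75 mm by 180 mm) begins 59 mm behind the grasp point.
Start: joints at [-1.402, 0.491, 1.559, -0, 1.092, -0.106], TCP at [169.619, -601.561, 214.661] pointing down, gripper open.
Joint ranges: [-3.1, 3.1], [-0.84, 2.19], [0.05, 2.79], [-1.13, 4.28], [0.06, 2.93], [-2.69, 2.69]. Speed limits (rad/s): [2.22, 2.22, 2.79, 3.14, 3.14, 3.14].

### API

Orientations are given as [roll, pitch, yaw] about the fixed x, y, z axes, in that order (R = Rz(yaw) Ry(pitch) Rx(roll)).
In Python, from cell import * gives the robot as it stands. The module is installed in compiled form; this text tells all that it offers.
- The arm moves only by the tool arm_command, never from a script. Its arguments are lists of equal length, an entry for each row: "delta_pos": the shift along the world's x, y, z in units of 250 mm (1.0 is 250 mm), a list of three; "delta_rot": the turn, a rotation vector about the world's x, y, z in units of 90 degrees (1.0 is 90 degrees), a list of three; "claw": the closure, from 0 (fully open) to 1 (shut). In form: {"delta_pos": [[tx, ty, tz], ...], "delta_rot": [[wx, wy, wz], ...], "claw": [claw, ...]}. A call has exactly 5 rows; each row is the pose to reach, as a shift and turn from the pose commanded when the call began; what a row does not reach only later rows make up. A row lasts 1/12 s, in which the tool goes at most 41.7 mm and 7.16 degrees, less where a joint would pass 70% of its speed; a pose out of reach is approached as far as the arm can. A call with a number of a shift or a turn outside -1 to 1 is refused whole. A call with a gripper value outside its range is refused whole. The fingers move at their own pace and stop on an object; the grip force is fixed at half the most. Time passes only in rows, so rows that repeat a pose let the fingers close, or fill a call up. It gives the time, the measured TCP pose, the force, the opening and the grip force at its end, in the units of the state.
- state(): the state, without advancing time (a new reading comes with each control period).
- read_camera(name): name is "scene" or "top" or "wrist"; returns the picture (384x512x3 uint8, red, green, blue); there is no depth.
- calibration(name): a dict with "camera_matrix" (3x3 intrinsics, pixels), "T" (4x4, takes a point from camera to world coordinates). Camera axes: x right, y down, z forward; pixel columns grow to the right and rows downward; lengths in mm; the calibration is good to about 2 mm. The wrist camera is an equidistant fisheye: a pixel r from the principal point sees the ray r / f radians off the axis. A picture is of the moment at which its call begins: read the wrist's pose just before it. calibration takes no time and is no camera call; for the wrist camera it gives the pose at the moment of the call.
- job_done(): hands the job in; it is judged then, once.
The state is a dict: "t": time; "joints": joint angles; "qvel": joint speeds; "tau": joint torques, N m; "eef_pos": TCP position; "tcp_rot": TCP orientation; "ft_force": force on the tool from outside, world axes, zero at the start; "moment": the same for the moment, N m; "opening": opening from 0.0 (shut) to 1.0 (fully open); "grip_force": force on a finger pad.
Only numpy, scipy, OpenCV 4.12 (cv2) and the standard library are available. Lean on these libraries where they do the work, as an engineer would, in place of code of your own. Each camera call takes 0.05 s, during which the arm holds its last target. There are 200 camera calls.

### The job

Take the stack of porcelain blanks apart from the top down. First nest the long steel angle that weighs the stack down squarely over the shorter steel angle lying on the bench, ridge over ridge; then set the square tile, the oval plaque and last the rectangular plaque each gently, flat, centred and square on the dark grey felt pad of its own shape. Leave the mug and the jar where they are.

Things in the scene. Friction and masses are not known exactly. Their poses are not given: they have to be found in the camera images.
- angle_long: Loose bare-steel angle section (about 0.09 kg), 66 mm long, legs 24 mm wide and 4 mm thick at 90 degrees. It lies like a roof, ridge up and open side down, 34 mm wide over its legs and 19.8 mm high, on top of the stack (on the square tile). Pinched lengthways, over its two end faces, it can be set straight down. Origin: centre of its underside; z up, x along the ridge, y across.
- angle_short: Loose bare-steel angle section of the same profile (legs 24 x 4 mm, 34 mm wide, 19.8 mm high) but only 56 mm long, lying alone on the bench like a roof, ridge up. It is the place for the long angle, which when nested sits 5.7 mm higher than it, ridge over ridge. Weighs about 0.08 kg and can slide. Origin: centre of its underside; z up, x along the ridge, y across.
- tile_square: Loose white porcelain tile (about 0.1 kg) 56 x 56 mm, 14 mm thick, second from the top of the stack, under the long angle, on the oval plaque. Origin: centre of its underside; z up, x and y parallel to its sides.
- plaque_oval: Loose white porcelain plaque (about 0.14 kg), a long oval with straight sides and half-round ends: 104 mm long (x), 58 mm wide (y), 14 mm thick; the straight sides are 46 mm long. Third from the top, under the square tile, on the rectangular plaque. Origin: centre of its underside; z up, x along its length.
- plaque_rect: Loose white porcelain plaque (about 0.24 kg) 130 mm long (x), 62 mm wide (y), 14 mm thick; lies on the bench at the bottom of the stack. Origin: centre of its underside; z up, x along its length. All the pieces of the stack are stacked nearly concentric, turned against one another by up to about 0.3 rad a layer.
- pad_square: Square dark grey felt pad 76 x 76 mm, 5 mm thick, for the square tile. Fixed to the bench, so it does not shift. Origin: centre of its underside, on the bench top; x and y parallel to its sides.
- pad_oval: Dark grey felt pad, a long oval with straight sides and half-round ends, 124 mm long (x), 78 mm wide (y), 5 mm thick, for the oval plaque. Fixed to the bench, so it does not shift. Origin: centre of its underside, on the bench top; x along its length.
- pad_rect: Rectangular dark grey felt pad 150 mm long (x), 82 mm wide (y), 5 mm thick, for the rectangular plaque. Fixed to the bench, so it does not shift. Origin: centre of its underside, on the bench top; x along its length.
- mug: White mug, 80 mm across, 90 mm high, standing on the left of the bench; not to be disturbed. Origin: centre of its underside; its handle points along its y.
- jar: Small amber glass jar with a red cap, 56 mm across, 85 mm high, standing on the right of the bench; not to be disturbed. Origin: centre of its underside.
Mind the look-alikes: they are no part of the job. Leave any brown or green look-alike of the angle_long alone. What is shaped like the plaque_rect but red is not meant.

How it is judged:
By the outcome, as a careful person would: the job done as asked, in the order asked, and still so for the second after the job is handed in, with the robot touching nothing.
It also fails if it takes over 109 s, if anything falls off the work surface, if the arm or the gripper's body presses on something with over 40 N, if the wrist force passes 120 N, or if a joint passes its speed limit or range.

## Working session

There is one attempt and no reset: what is moved stays moved. The work goes in short steps, Python scripts to look and compute and a tool call to move; the robot and the scene stay as the last step left them, time stands still between calls to the robot, and variables do not carry over. Pictures are saved under pics/ and viewed, at most 14 in all, crops included, and the job is handed in when it is done.

Besides the shell and the picture viewer there is one more tool, called after "Request:" as name(argument=value, ...) on one line, values as JSON. arm_command: Moves the arm, as the interface text tells. Shifts and turns lie within -1 to 1; 1 stands for 250 mm of shift or 90 degrees of turn. Its arguments: {"type":"object","properties":{"delta_pos":{"type":"array"},"delta_rot":{"type":"array"},"claw":{"type":"array"}},"required":["delta_pos","delta_rot","claw"]}

```bash
mkdir -p pics
python3 - <<'E'
from cell import *
import cv2,json
s=state();print({k:s[k] for k in('t','eef_pos','tcp_rot','opening','ft_force')})
for n in("scene","top"):
    im=read_camera(n);cv2.imwrite(f'pics/{n}0.png',im[:,:,::-1])
    c=calibration(n);print(n,c['camera_matrix'],c['T'])
E
```

```text
{'t': 0.0, 'eef_pos': array([ 169.56939377, -601.30643172,  214.07056239]), 'tcp_rot': array([-3.14050013e+00, -1.20998168e-04,  2.74776672e-01]), 'opening': 1.0008409186276452, 'ft_force': array([-0.07465033,  0.51638848,  0.20060756])}
scene [[490.34319648   0.         253.44371543]
 [  0.         490.34319648 191.35590329]
 [  0.           0.           1.        ]] [[-2.46761906e-01  7.48389719e-01 -6.15647131e-01  1.42552025e+03]
 [ 9.68961774e-01  2.00304500e-01 -1.44883362e-01  1.84580986e+02]
 [ 1.48876722e-02 -6.32290231e-01 -7.74588550e-01  1.06314168e+03]
 [ 0.00000000e+00  0.00000000e+00  0.00000000e+00  1.00000000e+00]]
top [[386.36837948   0.         252.49975883]
 [  0.         386.36837948 187.51289809]
 [  0.           0.           1.        ]] [[ 1.81640370e-02 -9.82503565e-01  1.85355906e-01  4.13549200e+02]
 [-9.99800833e-01 -1.93816085e-02 -4.75884518e-03  7.13111154e+00]
 [ 8.26807795e-03 -1.85232549e-01 -9.82659932e-01  1.09667021e+03]
 [ 0.00000000e+00  0.00000000e+00  0.00000000e+00  1.00000000e+00]]
```

View pics/scene0.png

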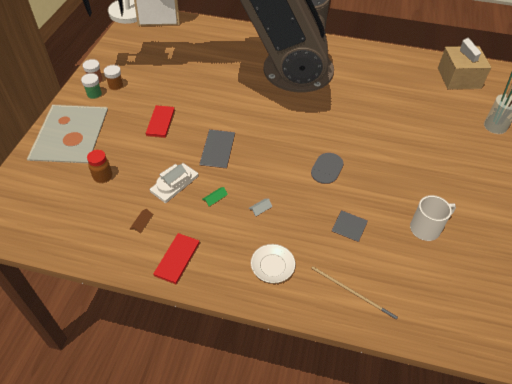

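View pics/top0.png

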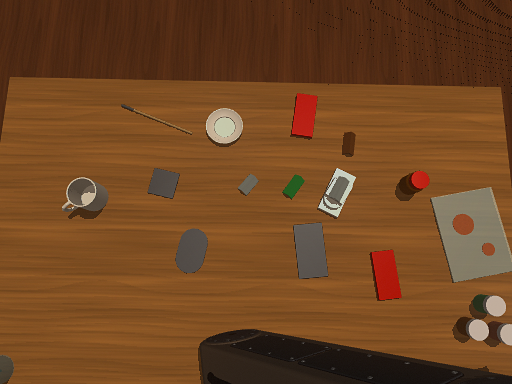

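Scene picture: the stack with the grey angle on top is at (175,180). Grey short angle is at (261,207), square pad (350,226), oval pad (327,168), rect pad (218,149). Candidates for angle_long are the stack-top grey one (175,177), green (215,197), brown (142,220) and lone grey (261,207). I choose the one on the stack. In the top picture these are: stack (338,192), short angle (249,184), pads (164,183), (192,251) and (311,250). The red plates are decoys.

```bash
cat > h.py <<'E'
import numpy as np,cv2
from cell import *
def ray(c,uv):
    K=c['camera_matrix'];T=c['T'];x=(uv[0]-K[0,2])/K[0,0];y=(uv[1]-K[1,2])/K[1,1]
    d=np.array([x,y,1.])
    if c.get('fish'):
        r=np.hypot(x,y);d=np.array([x/r*np.sin(r),y/r*np.sin(r),np.cos(r)]) if r>0 else d
    return T[:3,3],T[:3,:3]@d
def onz(c,uv,z):
    o,d=ray(c,uv);return (o+d*(z-o[2])/d[2])[:3]
def proj(c,P):
    P=np.atleast_2d(P);q=(P-c['T'][:3,3])@c['T'][:3,:3];K=c['camera_matrix']
    n=np.hypot(q[:,0],q[:,1])
    s=np.arctan2(n,q[:,2])/np.maximum(n,1e-9) if c.get('fish') else 1/q[:,2]
    return np.c_[K[0,0]*q[:,0]*s+K[0,2],K[1,1]*q[:,1]*s+K[1,2]]
def cal(n):
    c=dict(calibration(n));c['fish']=n=='wrist';return c
def tri(c1,u1,c2,u2):
    o1,d1=ray(c1,u1);o2,d2=ray(c2,u2)
    A=np.c_[d1,-d2];t=np.linalg.lstsq(A,o2-o1,rcond=None)[0]
    a,b=o1+d1*t[0],o2+d2*t[1];return (a+b)/2,np.linalg.norm(a-b)
E
python3 - <<'E'
from h import *
s,t=cal('scene'),cal('top')
for n,a,b in[('stack',(175,177),(338,191)),('short',(261,207),(249,184)),('psq',(350,226),(164,183)),('pov',(327,168),(192,251)),('prect',(218,149),(311,250)),('mug',(432,215),(82,192)),('jar',(98,157),(419,180))]:
    p,e=tri(s,a,t,b);print(n,p.round(),round(e,1))
c=cal('wrist');print(c['camera_matrix'],c['T'].round(3))
cv2.imwrite('pics/w0.png',read_camera('wrist')[:,:,::-1])
im=cv2.imread('pics/top0.png');sc=cv2.imread('pics/scene0.png')
a=cv2.resize(im[120:290,140:370],None,fx=3.3,fy=3.3,interpolation=cv2.INTER_CUBIC);cv2.imwrite('pics/tc.png',a)
b=cv2.resize(sc[150:230,140:280],None,fx=5.5,fy=5.5,interpolation=cv2.INTER_CUBIC);cv2.imwrite('pics/sc.png',b)
E
```

```text
stack [ 609. -236.   28.] 6.0
short [630.  16.   1.] 7.3
psq [629. 261.  -2.] 4.8
pov [436. 170.  -4.] 3.2
prect [ 445. -163.   -4.] 6.9
mug [587. 460.  64.] 6.2
jar [ 634. -444.   78.] 6.5
[[297.31863964   0.         251.20322552]
 [  0.         297.31863964 191.46277447]
 [  0.           0.           1.        ]] [[ 2.71000e-01 -9.29000e-01 -2.51000e-01  2.38418e+02]
 [-9.62000e-01 -2.62000e-01 -7.00000e-02 -5.81354e+02]
 [-1.00000e-03  2.61000e-01 -9.65000e-01  3.83832e+02]
 [ 0.00000e+00  0.00000e+00  0.00000e+00  1.00000e+00]]
```

View pics/sc.png

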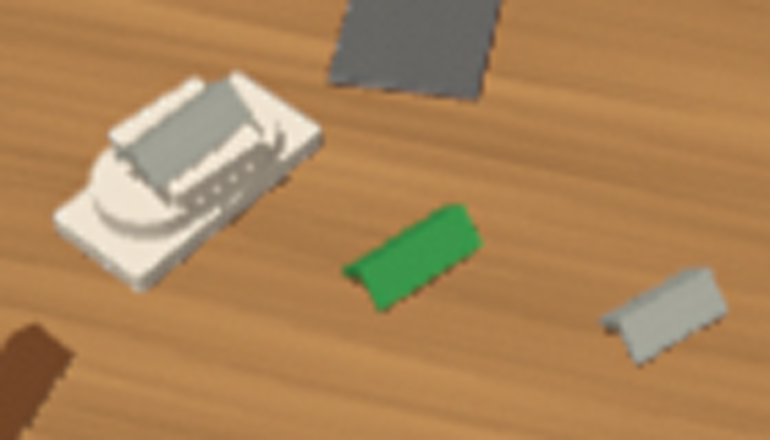

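View pics/w0.png

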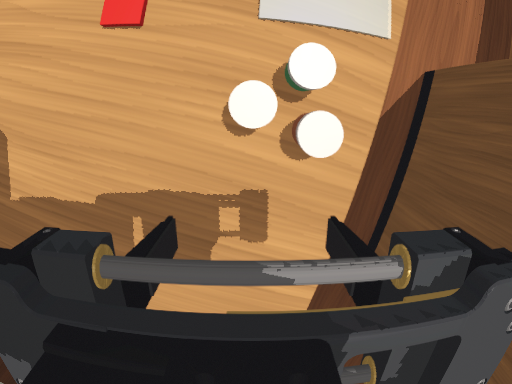

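The crop confirms the choice. The grey steel angle on the stack is at crop (190,125), the lone grey short angle at (665,315), and green and brown are decoys. The wrist view shows the fingers at the bottom and the area ahead of the tool above them. I'll move to viewpoints above the stack.

Request:
arm_command(delta_pos=[[0.12,0.12,0.02],[0.26,0.26,0.03],[0.4,0.4,0.04],[0.5,0.5,0.04],[0.5,0.5,0.04]], delta_rot=[[0,0,-0.03],[0,0,-0.06],[0,0,-0.09],[0,0,-0.1],[0,0,-0.1]], claw=[0,0,0,0,0])

```text
t: 0.57
eef_pos: [297.4, -472.8, 224.9]
tcp_rot: [-3.141, -0.001, 0.119]
ft_force: [0.4, -1.7, 0.1]
opening: 0.998
grip_force: 0.0
```

Request:
arm_command(delta_pos=[[0.12,0.12,0.0],[0.26,0.26,0.0],[0.4,0.4,0.0],[0.5,0.5,0.0],[0.5,0.5,0.0]], delta_rot=[[0,0,-0.03],[0,0,-0.06],[0,0,-0.075],[0,0,-0.075],[0,0,-0.075]], claw=[0,0,0,0,0])

```text
t: 0.98
eef_pos: [422.3, -348.1, 224.6]
tcp_rot: [-3.141, -0.0, 0.003]
ft_force: [-0.7, -0.9, 0.6]
opening: 0.999
grip_force: 0.0
```

Request:
arm_command(delta_pos=[[0.12,0.12,0.0],[0.26,0.26,0.0],[0.4,0.4,0.0],[0.5,0.5,0.0],[0.5,0.5,0.0]], delta_rot=[[0,0,0],[0,0,0],[0,0,0],[0,0,0],[0,0,0]], claw=[0,0,0,0,0])

```text
t: 1.4
eef_pos: [547.5, -223.3, 224.4]
tcp_rot: [-3.141, -0.001, 0.003]
ft_force: [-0.9, 0.5, -0.2]
opening: 0.997
grip_force: 0.0
```

```bash
cat >> h.py <<'E'
import pickle
def snap(name):
    c=cal('wrist');s=state();im=read_camera('wrist')[:,:,::-1].copy()
    cv2.imwrite(f'pics/{name}.png',im);pickle.dump((c,s,im),open(f'{name}.pkl','wb'))
    print(name,'t',round(s['t'],2),s['eef_pos'].round(1),s['tcp_rot'].round(4),'f',s['ft_force'].round(1),'op',round(float(s['opening']),3),'grip',s['grip_force'])
E
python3 -c "
from h import *
snap('v1')"
```

```text
v1 t 1.4 [ 547.5 -223.3  224.4] [-3.1411e+00 -6.0000e-04  3.0000e-03] f [-0.9  0.5 -0.2] op 0.997 grip 0.0
```

Request:
arm_command(delta_pos=[[0.0,0.12,0],[0.0,0.26,0],[0.0,0.4,0],[0,0.52,0],[0,0.52,0]], delta_rot=[[0,0,0],[0,0,0],[0,0,0],[0,0,0],[0,0,0]], claw=[0,0,0,0,0])

```text
t: 1.87
eef_pos: [543.7, -93.7, 224.7]
tcp_rot: [-3.141, 0.001, 0.002]
ft_force: [-0.0, -0.3, 0.1]
opening: 0.999
grip_force: 0.0
```

Request:
arm_command(delta_pos=[[0.0,0.12,0],[0.0,0.26,0],[0.0,0.4,0],[0,0.52,0],[0,0.52,0]], delta_rot=[[0,0,0],[0,0,0],[0,0,0],[0,0,0],[0,0,0]], claw=[0,0,0,0,0])

```text
t: 2.28
eef_pos: [544.2, 35.9, 224.6]
tcp_rot: [-3.141, 0.0, 0.002]
ft_force: [-0.0, -0.2, -0.0]
opening: 1.003
grip_force: 0.0
```

```bash
python3 -c "
from h import *
snap('v2')"
```

```text
v2 t 2.28 [544.2  35.9 224.6] [-3.1412e+00  3.0000e-04  2.3000e-03] f [-0.  -0.2 -0. ] op 1.003 grip 0.0
```

Request:
arm_command(delta_pos=[[0.0,0.12,0],[0.0,0.26,0],[0.0,0.4,0],[0,0.52,0],[0,0.52,0]], delta_rot=[[0,0,0],[0,0,0],[0,0,0],[0,0,0],[0,0,0]], claw=[0,0,0,0,0])

```text
t: 2.75
eef_pos: [544.9, 165.4, 224.5]
tcp_rot: [-3.141, -0.0, 0.002]
ft_force: [-0.7, -0.2, 0.6]
opening: 1.001
grip_force: 0.0
```

Request:
arm_command(delta_pos=[[0.0,0.12,0],[0.0,0.26,0],[0.0,0.4,0],[0,0.52,0],[0,0.52,0]], delta_rot=[[0,0,0],[0,0,0],[0,0,0],[0,0,0],[0,0,0]], claw=[0,0,0,0,0])

```text
t: 3.17
eef_pos: [545.2, 295.5, 224.3]
tcp_rot: [-3.141, -0.0, 0.002]
ft_force: [-0.0, -0.9, 0.2]
opening: 0.999
grip_force: 0.0
```

```bash
python3 -c "
from h import *
snap('v3')
a=[pickle.load(open(f'v{i}.pkl','rb'))[2][0:290] for i in (1,2,3)]
m=np.vstack([np.hstack(a[:2]),np.hstack([a[2],a[2]*0])]);print(m.shape);cv2.imwrite('pics/m.png',cv2.resize(m,(800,453),interpolation=cv2.INTER_AREA))"
```

```text
v3 t 3.17 [545.2 295.5 224.3] [-3.1412e+00 -2.0000e-04  1.7000e-03] f [-0.  -0.9  0.2] op 0.999 grip 0.0
(580, 1024, 3)
```

View pics/m.png

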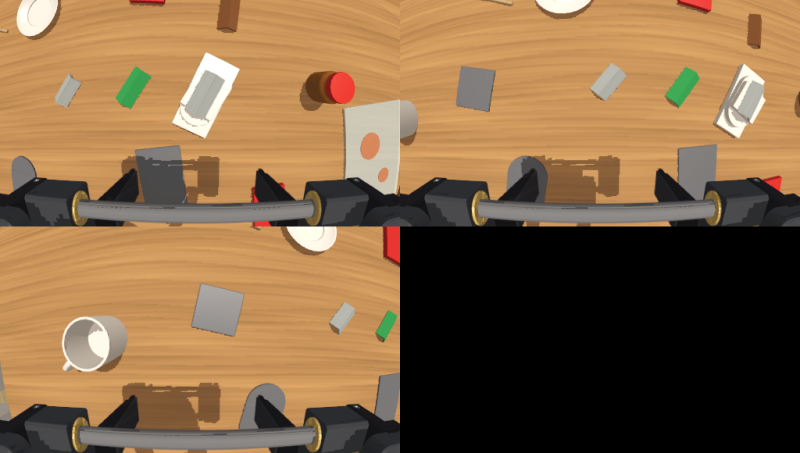

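The mosaic (scale 0.78) shows, in v1, the stack at (205,95), the short angle at (67,90) and part of the rect pad. In v2 the short angle is at (608,82), the square pad at (475,88) and the stack at (742,100). In v3 the square pad is at (217,310). The oval and rect pads are hidden by the fingers, so I'll view both from nearer the base.

Request:
arm_command(delta_pos=[[-0.12,-0.12,0],[-0.26,-0.25,0],[-0.4,-0.38,0],[-0.54,-0.5,0],[-0.54,-0.5,0]], delta_rot=[[0,0,0],[0,0,0],[0,0,0],[0,0,0],[0,0,0]], claw=[0,0,0,0,0])

```text
t: 3.63
eef_pos: [406.1, 164.3, 224.5]
tcp_rot: [3.14, 0.002, -0.002]
ft_force: [1.3, 0.0, 0.8]
opening: 0.999
grip_force: 0.0
```

```bash
python3 -c "
from h import *
snap('v4')"
```

```text
v4 t 3.63 [406.1 164.3 224.5] [ 3.1403e+00  1.9000e-03 -2.2000e-03] f [1.3 0.  0.8] op 0.999 grip 0.0
```

Request:
arm_command(delta_pos=[[0.02,-0.14,0],[0.03,-0.28,0],[0.04,-0.42,0],[0.04,-0.56,0],[0.04,-0.68,0]], delta_rot=[[0,0,0],[0,0,0],[0,0,0],[0,0,0],[0,0,0]], claw=[0,0,0,0,0])

```text
t: 4.1
eef_pos: [419.0, -5.3, 224.8]
tcp_rot: [3.141, -0.0, -0.002]
ft_force: [0.6, -0.0, -0.1]
opening: 0.998
grip_force: 0.0
```

Request:
arm_command(delta_pos=[[0,-0.14,0],[0,-0.28,0],[0,-0.42,0],[0,-0.56,0],[0,-0.64,0]], delta_rot=[[0,0,0],[0,0,0],[0,0,0],[0,0,0],[0,0,0]], claw=[0,0,0,0,0])

```text
t: 4.52
eef_pos: [418.4, -166.3, 224.7]
tcp_rot: [3.141, -0.0, -0.003]
ft_force: [0.7, 0.9, -0.4]
opening: 1.003
grip_force: 0.0
```

```bash
python3 -c "
from h import *
snap('v5')
a=[pickle.load(open(f'v{i}.pkl','rb'))[2] for i in (4,5)]
cv2.imwrite('pics/m2.png',cv2.resize(np.hstack(a),(800,300),interpolation=cv2.INTER_AREA))
im=pickle.load(open('v1.pkl','rb'))[2][50:190,200:320]
b=pickle.load(open('v2.pkl','rb'))[2][60:200,390:510]
cv2.imwrite('pics/st.png',cv2.resize(np.hstack([im,b]),None,fx=3.3,fy=3.3,interpolation=cv2.INTER_CUBIC))"
```

```text
v5 t 4.52 [ 418.4 -166.3  224.7] [ 3.1405e+00 -2.0000e-04 -3.4000e-03] f [ 0.7  0.9 -0.4] op 1.003 grip 0.0
```

View pics/m2.png

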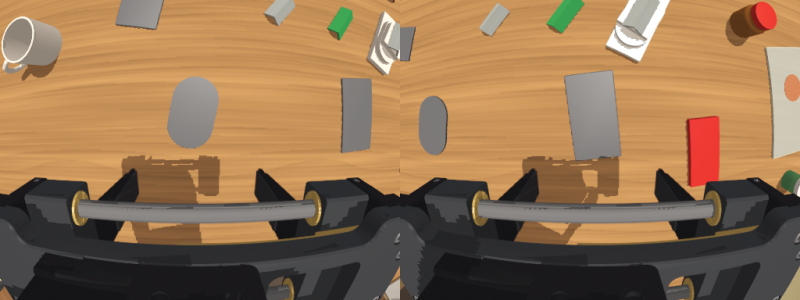

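View pics/st.png

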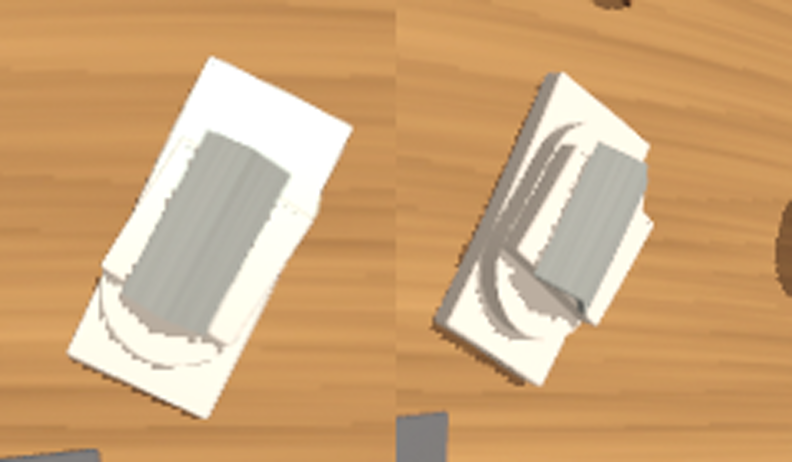

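m2 (v4 left, v5 right) shows the whole oval pad at (192,112) and the whole rect pad at (592,113). In the stack crop from v1 the angle's eaves corners are at (207,131), (289,176), (208,335) and (121,296). Next I fit poses by silhouette.

```bash
cat >> h.py <<'E'
from scipy.optimize import least_squares
def box(l,w,h): return np.array([[sx*l/2,sy*w/2,z] for sx in(1,-1) for sy in(1,-1) for z in(0,h)])
def oval(l,w,h):
    a=np.linspace(0,2*np.pi,61);x=w/2*np.cos(a);y=w/2*np.sin(a);x=x+np.sign(np.round(x,6))*(l-w)/2
    return np.vstack([np.c_[x,y,0*x+z] for z in(0,h)])
def roof(l): return np.array([[s*l/2,y,z] for s in(1,-1) for y,z in((17,2.83),(-17,2.83),(0,19.8),(14.17,0),(-14.17,0))])
M=dict(psq=box(76,76,5),pov=oval(124,78,5),prect=box(150,82,5),short=roof(56),long=roof(66),tile=box(56,56,14),oval=oval(104,58,14),rect=box(130,62,14))
def mask(im,seed,lo,hi,smax=60):
    hsv=cv2.cvtColor(im,cv2.COLOR_BGR2HSV);m=((hsv[...,1]<smax)&(hsv[...,2]>=lo)&(hsv[...,2]<=hi)).astype(np.uint8)
    n,lab=cv2.connectedComponents(m,connectivity=4);l=lab[int(seed[1]),int(seed[0])]
    if l==0: raise ValueError((seed,hsv[int(seed[1]),int(seed[0])]))
    return (lab==l).astype(np.uint8)
def contour(m): return max(cv2.findContours(m,cv2.RETR_EXTERNAL,cv2.CHAIN_APPROX_NONE)[0],key=len)[:,0,:].astype(float)
def place(model,p,z):
    c,s=np.cos(p[2]),np.sin(p[2]);return model@np.array([[c,-s,0],[s,c,0],[0,0,1]]).T+[p[0],p[1],z]
def fit(model,views,p0,z,freez=False):
    """views: list of (cal,contour pts); returns x,y,yaw[,z], rms px"""
    def res(p):
        zz=p[3] if freez else z;r=[]
        for c,pts in views:
            h=cv2.convexHull(proj(c,place(model,p,zz)).astype(np.float32))
            r+=[cv2.pointPolygonTest(h,tuple(q),True)-.5 for q in pts]
        return np.array(r)
    x0=list(p0)+([z] if freez else [])
    o=least_squares(res,x0,diff_step=1e-4,loss='soft_l1',x_scale=[10,10,.1]+([10] if freez else []))
    return o.x,np.sqrt(np.mean(o.fun**2))
def load(n): return pickle.load(open(n+'.pkl','rb'))
E
cat > f1.py <<'E'
from h import *
V={n:load(n) for n in('v1','v2','v3','v4','v5')}
G={'psq':(629,261),'pov':(436,170),'prect':(445,-163),'short':(630,16),'long':(609,-236)}
Y={'psq':-.2,'pov':-.1,'prect':.1,'short':-.5,'long':-.5}
for n,vs in dict(psq=['v3','v2'],pov=['v4'],prect=['v5'],short=['v2','v1','v3'],long=['v1','v2']).items():
    z=42 if n=='long' else 0;allv=[]
    for v in vs:
        c,s,im=V[v];seed=proj(c,[*G[n],z+(10 if n in('short','long') else 4)])[0]
        try: m=mask(im,seed,*( (90,200) if n=='long' else (60,225)))
        except Exception as e: print(n,v,seed,e);continue
        pts=contour(m);allv.append((c,pts))
        p,r=fit(M[n],allv[-1:],(*G[n],Y[n]),z);print(n,v,seed.round(),'area',m.sum(),p.round(2),'rms',r.round(2))
    if len(allv)>1:
        p,r=fit(M[n],allv,(*G[n],Y[n]),z,True);print(n,'ALL',p.round(2),'rms',r.round(2))
E
python3 f1.py
```

```text
psq v3 [278. 104.] area 3241 [ 6.2623e+02  2.6045e+02 -2.2000e-01] rms 0.51
psq v2 [ 94. 111.] area 2268 [ 6.2632e+02  2.6081e+02 -2.2000e-01] rms 0.73
psq ALL [ 6.2625e+02  2.6054e+02 -2.2000e-01  0.0000e+00] rms 0.62
pov v4 [247. 144.] area 4678 [ 4.3614e+02  1.7053e+02 -2.1000e-01] rms 0.39
prect v5 [249. 147.] area 6708 [ 4.4310e+02 -1.6111e+02  1.1000e-01] rms 0.47
short v2 [267. 102.] area 1116 [626.98  16.69  -0.68] rms 0.23
short v1 [ 84. 113.] area 744 [626.42  17.    -0.68] rms 0.67
short v3 [441. 115.] area 663 [628.21  15.88  -0.68] rms 0.63
short ALL [627.08  16.62  -0.68   0.  ] rms 0.65
long v1 [263. 122.] area 1746 [ 6.0895e+02 -2.3419e+02 -4.9000e-01] rms 2.03
long v2 [453. 131.] area 1952 [ 6.0991e+02 -1.9929e+02 -5.1000e-01] rms 9.11
long ALL [ 6.0761e+02 -2.3352e+02 -4.4000e-01  2.3500e+00] rms 8.32
```

```bash
sed -i "s/zz=p\[3\] if/zz=p[3]-100 if/; s/(\[z\] if freez else \[\])$/([z+100] if freez else [])/; s/    return o.x,np.sqrt/    if freez: o.x[3]-=100\n    return o.x,np.sqrt/" h.py
python3 - <<'E'
from h import *
V={n:load(n) for n in('v1','v2','v3')}
q=lambda X,Y,ox,oy:((X+.5)/3.3-.5+ox,(Y+.5)/3.3-.5+oy)
A=[(207,131),(289,176),(208,335),(121,296)]
a=[q(*p,200,50) for p in A]
b=[q(600-396,143,390,60),q(536-396,270,390,60)]
for i,j in((0,0),(3,1)): 
    p,e=tri(V['v1'][0],a[i],V['v2'][0],b[j]);print('eaves',p.round(1),e.round(2))
# other stack corners (rect plaque top): v1 (211,57),(352,127),(68,353)
for u,w in(((211,57),(560-396,72)),((68,353),(435-396+3,320)),((352,127),(649-396,147))):
    p,e=tri(V['v1'][0],q(*u,200,50),V['v2'][0],q(*w,390,60));print('rect',p.round(1),e.round(2))
w=[onz(V['v1'][0],p,44.8)[:2] for p in a];print(np.round(w,1),np.mean(w,0).round(1))
d=w[0]-w[3];d2=w[1]-w[2];print([np.linalg.norm(x).round(1) for x in(d,d2,w[0]-w[1],w[3]-w[2])],[np.arctan2(x[1],x[0]).round(3) for x in(d,d2)])
for n,vs,p0 in(('short',('v1','v2','v3'),(627,16.7,-.68)),('psq',('v2','v3'),(626,260.5,-.22))):
    L=[]
    for v in vs:
        c,s,im=V[v];L.append((c,contour(mask(im,proj(c,[*p0[:2],8 if n=='short' else 4])[0],60,225))))
    print(n,fit(M[n],L,p0,0,True))
c,s,im=V['v1'];p=fit(M['long'],[(c,np.array([[x,y] for x,y in a]))],(609,-235,-.49),42);print(p)
E
```

```text
eaves [ 646.8 -235.6   46.4] 0.17
eaves [ 589.7 -205.5   45.9] 3.08
rect [ 679.1 -238.4   11.2] 0.08
rect [ 562.4 -182.1    5.3] 1.41
rect [ 652.3 -292.9   13.3] 0.92
[[ 647.  -235.7]
 [ 631.5 -264.7]
 [ 574.1 -236.5]
 [ 588.1 -205.5]] [ 610.2 -235.6]
[np.float64(66.3), np.float64(64.0), np.float64(32.9), np.float64(34.1)] [np.float64(-0.474), np.float64(-0.456)]
short (array([ 6.27085923e+02,  1.66174922e+01, -6.82603675e-01,  1.12971293e-01]), np.float64(0.6499265371113929))
psq (array([ 6.26255472e+02,  2.60629778e+02, -2.19164649e-01, -1.19144445e+00]), np.float64(0.6083707554314065))
(array([ 6.10101622e+02, -2.35632060e+02, -4.63002177e-01]), np.float64(0.4891948211934356))
```

Measured: the long angle is at (610,-235.6), yaw -0.465, with eaves about 46 high (expected 45). The short angle is at (627.1,16.6), yaw -0.683, z 0.1. The square pad is at (626.3,260.5), yaw -0.22, the oval pad at (436.1,170.5), yaw -0.21, and the rect pad at (443.1,-161.1), yaw 0.11. Everything matches the text. I'll go above the long angle with the fingers along its ridge.

Request:
arm_command(delta_pos=[[0.1,-0.03,0],[0.2,-0.06,0],[0.3,-0.1,0],[0.4,-0.14,0],[0.4,-0.14,0]], delta_rot=[[0,0,0.07],[0,0,0.15],[0,0,0.23],[0,0,0.31],[0,0,0.38]], claw=[0,0,0,0,0])

```text
t: 4.98
eef_pos: [521.8, -200.2, 224.2]
tcp_rot: [3.14, -0.0, 0.601]
ft_force: [-1.6, 0.9, 0.0]
opening: 1.004
grip_force: 0.0
```

Request:
arm_command(delta_pos=[[0.1,-0.03,-0.05],[0.2,-0.06,-0.12],[0.3,-0.1,-0.2],[0.366,-0.137,-0.28],[0.366,-0.137,-0.28]], delta_rot=[[0,0,0.07],[0,0,0.15],[0,0,0.23],[0,0,0.31],[0,0,0.326]], claw=[0,0,0,0,0])

```text
t: 5.4
eef_pos: [610.9, -233.9, 150.0]
tcp_rot: [-3.137, 0.0, 1.115]
ft_force: [-0.6, 0.2, -0.6]
opening: 1.001
grip_force: 0.0
```

```bash
python3 -c "
from h import *
snap('v6');c,s,im=load('v6')
cv2.imwrite('pics/v6c.png',cv2.resize(im[60:260,130:380],None,fx=3,fy=3,interpolation=cv2.INTER_CUBIC))"
```

```text
v6 t 5.4 [ 610.9 -233.9  150. ] [-3.1371e+00  5.0000e-04  1.1145e+00] f [-0.6  0.2 -0.6] op 1.001 grip 0.0
```

View pics/v6c.png

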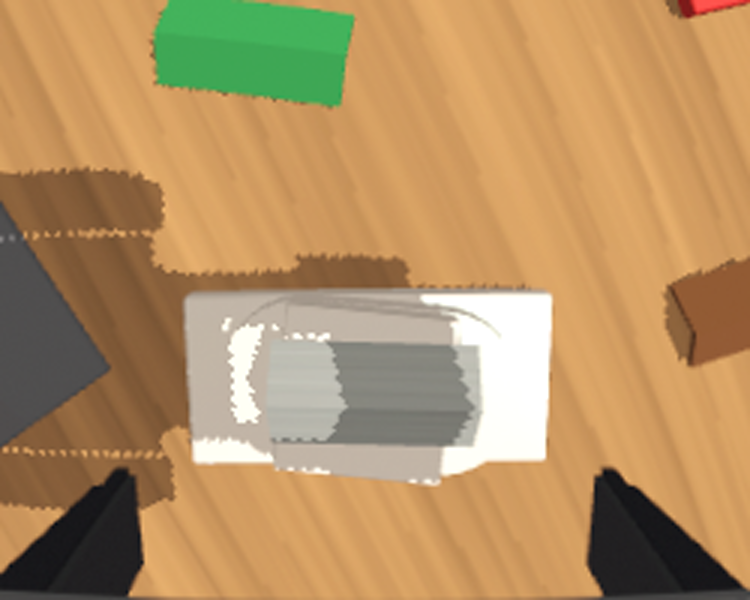

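The crop shows the grey angle's corners at (268,342), (478,345), (480,445) and (268,440), the fingers at the lower left and right, and the green and brown decoys well clear.

```bash
cat >> h.py <<'E'
def clicks(pts,f,ox,oy): return np.array([((x+.5)/f-.5+ox,(y+.5)/f-.5+oy) for x,y in pts])
E
python3 - <<'E'
from h import *
c,s,im=load('v6');a=clicks([(267,342),(479,345),(481,445),(267,441)],3,130,60)
w=np.array([onz(c,p,44.8)[:2] for p in a]);print(w.round(1),w.mean(0).round(1),[np.linalg.norm(w[i]-w[i-1]).round(1) for i in range(4)])
d=w[1]-w[0];e=w[2]-w[3];print([np.arctan2(*x[::-1]).round(3) for x in(d,e)])
print(fit(M['long'],[(c,a)],(610,-235,-.465),42))
E
```

```text
[[ 588.2 -205.2]
 [ 648.  -235.5]
 [ 635.  -266.2]
 [ 572.9 -234.3]] [ 611.  -235.3] [np.float64(32.9), np.float64(67.0), np.float64(33.3), np.float64(69.8)]
[np.float64(-0.469), np.float64(-0.475)]
(array([ 6.10544268e+02, -2.35688314e+02, -4.67679331e-01]), np.float64(1.772398440712171))
```

Request:
arm_command(delta_pos=[[0,0,-0.07],[0,0,-0.14],[0,0,-0.21],[0,0,-0.28],[0,0,-0.28]], delta_rot=[[0,0,0],[0,0,0],[0,0,0],[0,0,0],[0,0,0]], claw=[0,0,0,0,0])

```text
t: 5.87
eef_pos: [608.8, -231.9, 82.2]
tcp_rot: [-3.137, 0.0, 1.106]
ft_force: [-0.4, 0.1, -0.0]
opening: 0.997
grip_force: 0.0
```

Request:
arm_command(delta_pos=[[0.007,-0.014,-0.03],[0.007,-0.014,-0.07],[0.007,-0.014,-0.11],[0.007,-0.014,-0.14],[0.007,-0.014,-0.167]], delta_rot=[[-0.0013,-0.0026,-0.002],[-0.0013,-0.0026,-0.002],[-0.0013,-0.0026,-0.002],[-0.0013,-0.0026,-0.002],[-0.0013,-0.0026,-0.002]], claw=[0,0,0,0,0])

```text
t: 6.28
eef_pos: [612.7, -234.3, 42.2]
tcp_rot: [3.137, 0.0, 1.106]
ft_force: [-0.2, -0.2, 0.4]
opening: 1.004
grip_force: 0.0
```

Request:
arm_command(delta_pos=[[0,0,0],[0,0,0],[0,0,0],[0,0,0],[0,0,0]], delta_rot=[[0,0,0],[0,0,0],[0,0,0],[0,0,0],[0,0,0]], claw=[0,0,0,0,0])

```text
t: 6.7
eef_pos: [613.1, -234.3, 43.4]
tcp_rot: [3.136, 0.0, 1.106]
ft_force: [0.5, -0.8, 0.7]
opening: 1.0
grip_force: 0.0
```

```bash
python3 -c "
from h import *
for i in range(3):
    s=state();print(s['eef_pos'].round(2),s['tcp_rot'].round(4),s['qvel'].round(3),s['joints'].round(4));snap('v7')
print(cal('wrist')['T'].round(3))
"
```

```text
[ 613.08 -234.33   43.37] [3.1362 0.     1.1058] [-0.     0.001  0.001  0.    -0.002  0.   ] [-4.6570e-01  7.2700e-01  1.6248e+00 -0.0000e+00  7.8450e-01 -7.0000e-04]
v7 t 6.7 [ 613.1 -234.3   43.4] [3.1362 0.     1.1058] f [ 0.5 -0.8  0.7] op 1.0 grip 0.0
[ 613.03 -234.33   43.33] [3.1363 0.     1.1059] [-0.     0.001  0.    -0.    -0.     0.   ] [-4.6570e-01  7.2700e-01  1.6248e+00 -0.0000e+00  7.8450e-01 -7.0000e-04]
v7 t 6.75 [ 613.  -234.3   43.3] [3.1363 0.     1.1059] f [ 0.2 -1.3  0.7] op 0.999 grip 0.0
[ 613.03 -234.32   43.25] [3.1364 0.     1.1059] [0.002 0.002 0.001 0.    0.    0.001] [-4.6570e-01  7.2710e-01  1.6249e+00 -0.0000e+00  7.8440e-01 -7.0000e-04]
v7 t 6.8 [ 613.  -234.3   43.3] [3.1364 0.     1.1059] f [ 0.2 -0.1  0.9] op 0.996 grip 0.0
[[ 8.94000e-01 -4.34000e-01 -1.13000e-01  6.43515e+02]
 [-4.48000e-01 -8.62000e-01 -2.35000e-01 -1.68397e+02]
 [ 4.00000e-03  2.61000e-01 -9.65000e-01  2.12873e+02]
 [ 0.00000e+00  0.00000e+00  0.00000e+00  1.00000e+00]]
```

Request:
arm_command(delta_pos=[[-0.01,-0.005,-0.011],[-0.01,-0.005,-0.011],[-0.01,-0.005,-0.011],[-0.01,-0.005,-0.011],[-0.01,-0.005,-0.011]], delta_rot=[[0.0007,0.0014,0],[0.0007,0.0014,0],[0.0007,0.0014,0],[0.0007,0.0014,0],[0.0007,0.0014,0]], claw=[0,0,0,0,0])

```text
t: 7.27
eef_pos: [610.4, -235.6, 40.1]
tcp_rot: [3.139, 0.0, 1.106]
ft_force: [0.5, 0.2, 0.2]
opening: 0.999
grip_force: 0.0
```

Request:
arm_command(delta_pos=[[0,0,0],[0,0,0],[0,0,0],[0,0,0],[0,0,0]], delta_rot=[[0,0,0],[0,0,0],[0,0,0],[0,0,0],[0,0,0]], claw=[0.15,0.25,0.4,0.5,0.5])

```text
t: 7.68
eef_pos: [610.4, -235.6, 40.2]
tcp_rot: [3.139, 0.0, 1.106]
ft_force: [0.2, 0.3, -0.4]
opening: 0.703
grip_force: 0.2
```

Request:
arm_command(delta_pos=[[0,0,0],[0,0,0],[0,0,0.01],[0,0,0.03],[0,0,0.06]], delta_rot=[[0,0,0],[0,0,0],[0,0,0],[0,0,0],[0,0,0]], claw=[0.5,0.5,0.5,0.5,0.5])

```text
t: 8.1
eef_pos: [610.1, -235.4, 55.2]
tcp_rot: [3.14, 0.0, 1.106]
ft_force: [-0.8, 0.2, -1.3]
opening: 0.69
grip_force: 30.0
```

Grasped: the opening of 0.69 equals 65.6 mm. Now to the short angle.

Request:
arm_command(delta_pos=[[0,0,0.1],[0.01,0.06,0.2],[0.02,0.17,0.28],[0.03,0.3,0.28],[0.034,0.42,0.28]], delta_rot=[[0,0,0],[0,0,-0.02],[0,0,-0.05],[0,0,-0.07],[0,0,-0.07]], claw=[0.5,0.5,0.5,0.5,0.5])

```text
t: 8.52
eef_pos: [619.5, -129.7, 127.5]
tcp_rot: [3.136, -0.001, 0.993]
ft_force: [1.1, -0.0, -1.6]
opening: 0.69
grip_force: 30.0
```

Request:
arm_command(delta_pos=[[0.01,0.12,0],[0.02,0.25,0],[0.03,0.4,0],[0.034,0.53,0],[0.034,0.588,0]], delta_rot=[[0,0,-0.02],[0,0,-0.05],[0,0,-0.069],[0,0,-0.069],[0,0,-0.069]], claw=[0.5,0.5,0.5,0.5,0.5])

```text
t: 8.93
eef_pos: [627.3, 20.0, 126.0]
tcp_rot: [3.139, -0.001, 0.89]
ft_force: [-0.3, -0.6, -0.6]
opening: 0.687
grip_force: 30.0
```

```bash
python3 -c "
from h import *
snap('v8');snap('v8');c,s,im=load('v8')
cv2.imwrite('pics/v8c.png',cv2.resize(im[100:300,130:380],None,fx=3,fy=3,interpolation=cv2.INTER_CUBIC))"
```

```text
v8 t 8.93 [627.3  20.  126. ] [ 3.1391e+00 -7.0000e-04  8.8960e-01] f [-0.3 -0.6 -0.6] op 0.687 grip 29.996991534408153
v8 t 8.98 [627.2  20.8 125.9] [ 3.1393e+00 -7.0000e-04  8.9080e-01] f [-0.7  1.8 -0.1] op 0.689 grip 29.997295633784233
```

View pics/v8c.png

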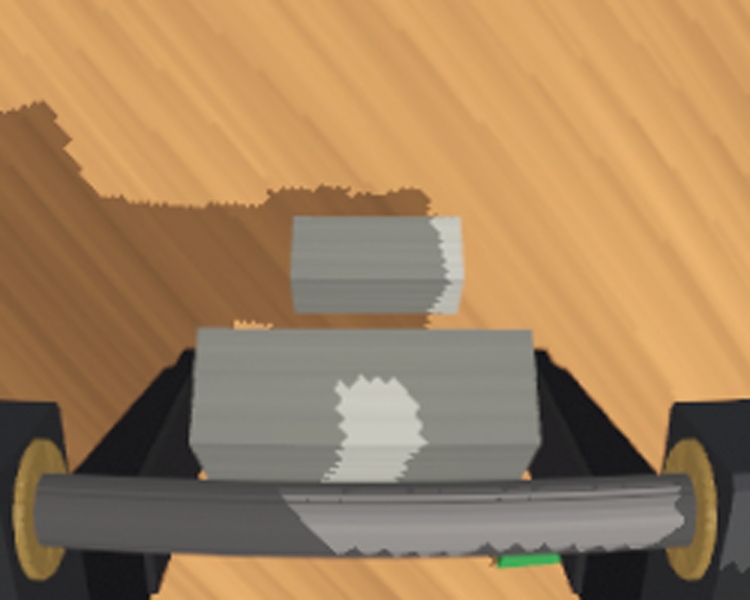

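The crop shows the held long angle with its far eave from (197,328) to (532,331) and ridge from (190,445) to (541,443). The short angle is just beyond it, about (293,216) to (461,217). I'll fit both in the same view.

```bash
cat > f8.py <<'E'
from h import *
import sys
def rel(name,long_clicks,crop,zoff=1.9,p0=(627,16.6,-.683)):
    c,s,im=load(name)
    m=mask(im,proj(c,[*p0[:2],16])[0],50,235);p,r=fit(M['short'],[(c,contour(m))],p0,0);print('short',p.round(3),r.round(2),m.sum())
    a=clicks(long_clicks,*crop);L=np.array([[-33,17,2.83],[33,17,2.83],[-33,0,19.8],[33,0,19.8]]);t=s['eef_pos']
    o=least_squares(lambda q:(proj(c,place(L,q,q[3]-100))-a).ravel(),[t[0],t[1],-.683,100+t[2]+zoff],x_scale=[1,1,.01,1]);q=o.x.copy();q[3]-=100
    print('long',q.round(3),'TCPoff',(q[:2]-t[:2]).round(2),'zoff',(q[3]-t[2]).round(2),'rms',np.sqrt(np.mean(o.fun**2)).round(2))
    o2=least_squares(lambda q:(proj(c,place(L,q,t[2]+zoff))-a).ravel(),[t[0],t[1],-.683],x_scale=[1,1,.01]);print('fixz',o2.x.round(3),(o2.x[:2]-t[:2]).round(2),np.sqrt(np.mean(o2.fun**2)).round(2))
if __name__=='__main__': rel('v8',[(197,328),(533,331),(190,445),(541,443)],(3,130,100))
E
python3 f8.py
```

```text
short [627.631  16.857  -0.684] 0.26 1803
long [625.879  21.236  -0.682 127.247] TCPoff [-1.32  0.45] zoff 1.33 rms 0.42
fixz [626.018  21.411  -0.682] [-1.18  0.63] 0.45
```

Request:
arm_command(delta_pos=[[0.005,-0.018,-0.05],[0.005,-0.018,-0.12],[0.005,-0.018,-0.2],[0.005,-0.018,-0.27],[0.005,-0.018,-0.324]], delta_rot=[[0.001,0.0013,0],[0.001,0.0013,0],[0.001,0.0013,0],[0.001,0.0013,0],[0.001,0.0013,0]], claw=[0.5,0.5,0.5,0.5,0.5])

```text
t: 9.45
eef_pos: [628.1, 9.6, 42.0]
tcp_rot: [-3.14, 0.001, 0.885]
ft_force: [0.8, 0.1, -1.2]
opening: 0.689
grip_force: 30.0
```

```bash
python3 -c "
from h import *
snap('v9');snap('v9');c,s,im=load('v9')
cv2.imwrite('pics/v9c.png',cv2.resize(im[100:300,130:380],None,fx=3,fy=3,interpolation=cv2.INTER_CUBIC))
m=mask(im,proj(c,[636,26,16])[0],50,235);p=contour(m);print(m.sum(),p.min(0),p.max(0))"
```

```text
v9 t 9.45 [628.1   9.6  42. ] [-3.1399e+00  1.1000e-03  8.8550e-01] f [ 0.8  0.1 -1.2] op 0.689 grip 29.99693933501476
v9 t 9.5 [627.1   9.7  39.8] [-3.1374e+00  2.9000e-03  8.8540e-01] f [-1.8 -0.9 -2.5] op 0.694 grip 29.99673580761737
13278 [141. 183.] [361. 285.]
```

Request:
arm_command(delta_pos=[[0,0,0],[0,0,0],[0,0,0],[0,0,0],[0,0,0]], delta_rot=[[0,0,0],[0,0,0],[0,0,0],[0,0,0],[0,0,0]], claw=[0.5,0.5,0.5,0.5,0.5])

```text
t: 9.97
eef_pos: [628.9, 11.8, 44.9]
tcp_rot: [3.141, -0.001, 0.887]
ft_force: [0.3, 1.0, -1.0]
opening: 0.693
grip_force: 30.0
```

Request:
arm_command(delta_pos=[[-0.002,0.018,-0.02],[-0.002,0.018,-0.04],[-0.002,0.018,-0.06],[-0.002,0.018,-0.06],[-0.002,0.018,-0.06]], delta_rot=[[0,0,0.001],[0,0,0.001],[0,0,0.001],[0,0,0.001],[0,0,0.001]], claw=[0.5,0.5,0.5,0.5,0.5])

```text
t: 10.38
eef_pos: [627.9, 16.5, 28.6]
tcp_rot: [-3.14, 0.001, 0.889]
ft_force: [-0.2, -0.1, -0.7]
opening: 0.693
grip_force: 30.0
```

Request:
arm_command(delta_pos=[[0,0,0],[0,0,0],[0,0,0],[0,0,0],[0,0,0]], delta_rot=[[0,0,0],[0,0,0],[0,0,0],[0,0,0],[0,0,0]], claw=[0.5,0.5,0.5,0.5,0.5])

```text
t: 10.8
eef_pos: [628.2, 16.4, 29.3]
tcp_rot: [-3.141, -0.0, 0.889]
ft_force: [0.2, 0.2, -0.8]
opening: 0.688
grip_force: 30.0
```

```bash
python3 -c "
from h import *
snap('v9');c,s,im=load('v9')
cv2.imwrite('pics/v9c.png',cv2.resize(im[100:300,130:380],None,fx=3,fy=3,interpolation=cv2.INTER_CUBIC))"
```

```text
v9 t 10.8 [628.2  16.4  29.3] [-3.1414 -0.      0.889 ] f [ 0.2  0.2 -0.8] op 0.688 grip 29.996734577889583
```

View pics/v9c.png

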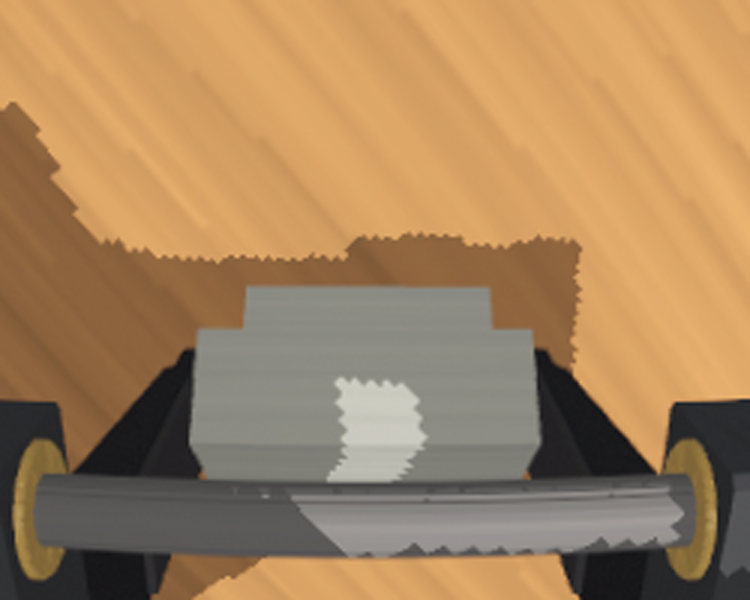

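Short far eave in the crop runs (245,286)–(492,288), the held one (197,329)–(533,331).

Run:
```python
from h import *
c,s,im=load('v9')
a=clicks([(245,286),(492,287.5)],3,130,100);b=clicks([(197,328.5),(533,330.5)],3,130,100)
A=np.array([onz(c,p,2.83)[:2] for p in a])
for zo in(1.3,1.9):
    B=np.array([onz(c,p,s['eef_pos'][2]+zo+2.83)[:2] for p in b]);d=A.mean(0)-B.mean(0);u=np.array([np.cos(-.683),np.sin(-.683)])
    print(np.linalg.norm(A[1]-A[0]),np.linalg.norm(B[1]-B[0]),d,'along',d@u,'across',d@[-u[1],u[0]],[np.arctan2(*(X[1]-X[0])[::-1]) for X in(A,B)])
```

```text
56.83510552620833 66.57518807518005 [ 0.70477106 -0.40008862] along 0.79918391349395 across 0.1344552850717296 [np.float64(-0.6879459408514975), np.float64(-0.687855034881724)]
56.83510552620833 66.33394559734892 [ 0.5770934  -0.55710149] along 0.7992409606027132 across -0.06791719826362591 [np.float64(-0.6879459408514975), np.float64(-0.687855034881724)]
```

Request:
arm_command(delta_pos=[[0.0025,-0.002,-0.02],[0.0025,-0.002,-0.045],[0.0025,-0.002,-0.065],[0.0025,-0.002,-0.08],[0.0025,-0.002,-0.08]], delta_rot=[[0,0,0],[0,0,0],[0,0,0],[0,0,0],[0,0,0]], claw=[0.5,0.5,0.5,0.5,0.5])

```text
t: 11.27
eef_pos: [628.2, 15.9, 7.9]
tcp_rot: [-3.14, 0.001, 0.889]
ft_force: [-0.7, 0.6, -0.8]
opening: 0.688
grip_force: 30.0
```

Request:
arm_command(delta_pos=[[0,0,0],[0,0,0],[0,0,0],[0,0,0],[0,0,0]], delta_rot=[[0,0,0],[0,0,0],[0,0,0],[0,0,0],[0,0,0]], claw=[0.5,0.5,0.5,0.5,0.5])

```text
t: 11.68
eef_pos: [628.9, 15.9, 9.4]
tcp_rot: [-3.142, -0.0, 0.889]
ft_force: [-0.3, 0.2, -0.7]
opening: 0.691
grip_force: 30.0
```

Request:
arm_command(delta_pos=[[0,0,-0.003],[0,0,-0.006],[0,0,-0.009],[0,0,-0.012],[0,0,-0.015]], delta_rot=[[0,0,0],[0,0,0],[0,0,0],[0,0,0],[0,0,0]], claw=[0.5,0.5,0.5,0.5,0.5])

```text
t: 12.1
eef_pos: [628.7, 15.9, 5.3]
tcp_rot: [-3.141, 0.0, 0.889]
ft_force: [-0.9, -0.2, -0.2]
opening: 0.689
grip_force: 30.0
```

Request:
arm_command(delta_pos=[[0,0,-0.001],[0,0,-0.002],[0,0,-0.003],[0,0,-0.004],[0,0,-0.004]], delta_rot=[[0,0,0],[0,0,0],[0,0,0],[0,0,0],[0,0,0]], claw=[0.5,0.5,0.5,0.5,0.5])

```text
t: 12.52
eef_pos: [628.7, 15.9, 4.4]
tcp_rot: [-3.141, 0.0, 0.889]
ft_force: [0.6, -0.7, -1.6]
opening: 0.691
grip_force: 30.0
```

Request:
arm_command(delta_pos=[[0,0,-0.001],[0,0,-0.002],[0,0,-0.003],[0,0,-0.004],[0,0,-0.004]], delta_rot=[[0,0,0],[0,0,0],[0,0,0],[0,0,0],[0,0,0]], claw=[0.5,0.5,0.5,0.5,0.5])

```text
t: 12.93
eef_pos: [628.8, 15.9, 3.8]
tcp_rot: [-3.141, -0.0, 0.889]
ft_force: [-1.1, 0.4, 4.0]
opening: 0.688
grip_force: 30.0
```

Contact (4 N upward). Release, then lift.

Request:
arm_command(delta_pos=[[0,0,0],[0,0,0],[0,0,0],[0,0,0],[0,0,0]], delta_rot=[[0,0,0],[0,0,0],[0,0,0],[0,0,0],[0,0,0]], claw=[0.31,0.27,0.2,0.1,0.05])

```text
t: 13.35
eef_pos: [628.7, 16.0, 3.2]
tcp_rot: [-3.141, 0.0, 0.889]
ft_force: [-0.7, -0.3, -0.3]
opening: 0.888
grip_force: 0.0
```

Request:
arm_command(delta_pos=[[0,0,0.04],[0,0,0.12],[0,0,0.24],[0,0,0.36],[0,0,0.42]], delta_rot=[[0,0,0],[0,0,0],[0,0,0],[0,0,0],[0,0,0]], claw=[0,0,0,0,0])

```text
t: 13.77
eef_pos: [629.7, 15.9, 112.4]
tcp_rot: [3.139, -0.002, 0.889]
ft_force: [0.7, -0.4, 0.5]
opening: 1.001
grip_force: 0.0
```

```bash
python3 -c "
from h import *
snap('v10');c,s,im=load('v10')
m=mask(im,proj(c,[628,16.6,22])[0],50,245);p,r=fit(M['long'],[(c,contour(m))],(628,16.6,-.683),5.7);print(p.round(3),r,m.sum())
p,r=fit(M['long'],[(c,contour(m))],(628,16.6,-.683),5.7,True);print(p.round(3),r)
cv2.imwrite('pics/v10c.png',cv2.resize(im[100:250,150:350],None,fx=3,fy=3,interpolation=cv2.INTER_CUBIC))"
```

```text
v10 t 13.77 [629.7  15.9 112.4] [ 3.1387e+00 -2.2000e-03  8.8900e-01] f [ 0.7 -0.4  0.5] op 1.001 grip 0.0
[627.763  17.181  -0.683] 0.3863495981598324 2468
[627.896  17.346  -0.682   6.51 ] 0.3842718847104265
```

View pics/v10c.png

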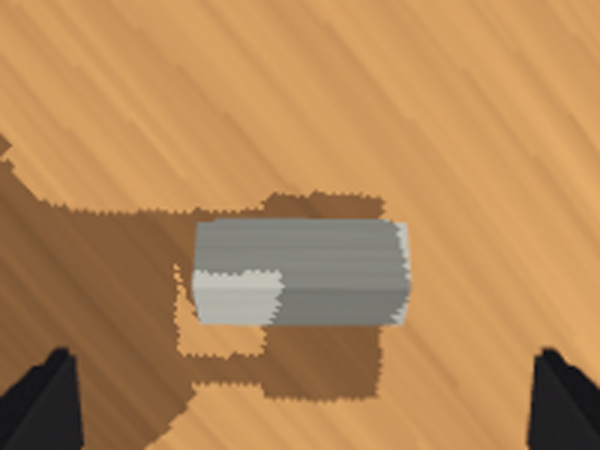

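The nest is good: the long angle fits at (627.8,17.2), yaw -0.683, z about 6 against 5.7, and only one clean roof outline shows at (300,270). Back to the stack, with the fingers now to close across the pieces' width.

Request:
arm_command(delta_pos=[[0,-0.05,0.1],[-0.01,-0.12,0.18],[-0.02,-0.2,0.2],[-0.026,-0.28,0.2],[-0.026,-0.335,0.2]], delta_rot=[[0,0,-0.05],[0,0,-0.12],[0,0,-0.19],[0,0,-0.26],[0,0,-0.32]], claw=[0,0,0,0,0])

```text
t: 14.23
eef_pos: [622.0, -69.2, 159.5]
tcp_rot: [3.141, -0.001, 0.38]
ft_force: [0.5, 0.5, 1.1]
opening: 1.0
grip_force: 0.0
```

Request:
arm_command(delta_pos=[[0,-0.07,0],[-0.01,-0.14,0],[-0.02,-0.2,0],[-0.026,-0.28,0],[-0.026,-0.335,0]], delta_rot=[[0,0,-0.07],[0,0,-0.14],[0,0,-0.2],[0,0,-0.26],[0,0,-0.32]], claw=[0,0,0,0,0])

```text
t: 14.65
eef_pos: [615.3, -152.9, 158.7]
tcp_rot: [-3.141, 0.0, -0.121]
ft_force: [0.3, -1.1, 0.5]
opening: 0.997
grip_force: 0.0
```

Request:
arm_command(delta_pos=[[0,-0.07,0],[-0.01,-0.14,0],[-0.02,-0.2,0],[-0.026,-0.28,0],[-0.026,-0.335,0]], delta_rot=[[0,0,-0.07],[0,0,-0.14],[0,0,-0.2],[0,0,-0.26],[0,0,-0.27]], claw=[0,0,0,0,0])

```text
t: 15.07
eef_pos: [608.9, -236.7, 158.6]
tcp_rot: [-3.141, 0.0, -0.545]
ft_force: [0.5, -0.1, -0.1]
opening: 0.999
grip_force: 0.0
```

```bash
python3 -c "
from h import *
snap('v11');snap('v11');c,s,im=load('v11')
cv2.imwrite('pics/v11c.png',cv2.resize(im[80:245,140:360],None,fx=3.6,fy=3.6,interpolation=cv2.INTER_CUBIC))
c,s,im=load('v6');a=clicks([(457,320),(440,486),(275,470)],3,130,60)
w=np.array([onz(c,p,42)[:2] for p in a]);print(w.round(1),((w[0]+w[2])/2).round(1));d=w[1]-w[2];e=w[0]-w[1];print(np.linalg.norm(d),np.linalg.norm(e),np.arctan2(*d[::-1]),np.arctan2(*e[::-1])-np.pi/2)"
```

```text
v11 t 15.07 [ 608.9 -236.7  158.6] [-3.1414  0.     -0.5453] f [ 0.5 -0.1 -0.1] op 0.999 grip 0.0
v11 t 15.12 [ 609.  -238.6  158.6] [ 3.1415e+00 -6.0000e-04 -5.4300e-01] f [-0.  -1.3 -0.3] op 1.001 grip 0.0
[[ 645.1 -225.8]
 [ 616.7 -274.3]
 [ 569.9 -245.1]] [ 607.5 -235.4]
55.18451464120615 56.22019340665859 -0.5570343311780557 -0.530044005977832
```

View pics/v11c.png

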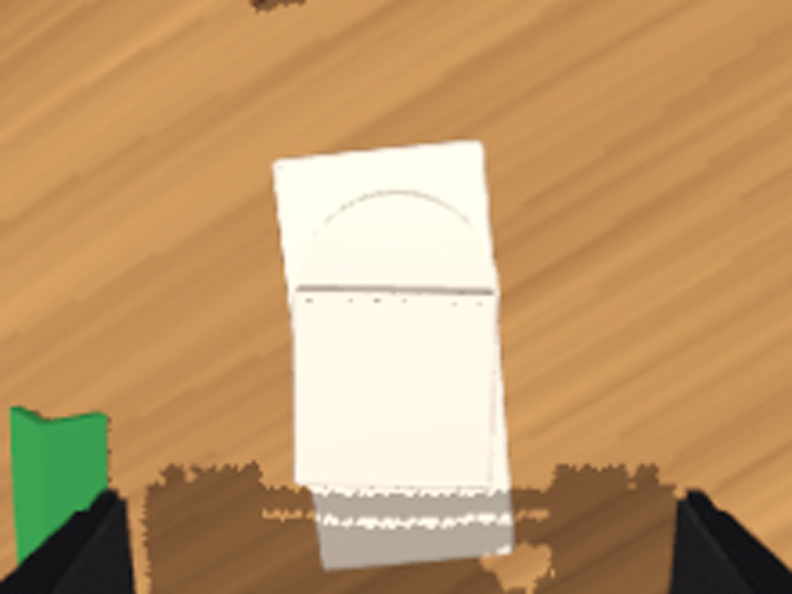

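The crop shows the tile's top with corners about (296,292), (493,294), (492,487) and (295,484), the oval's arc with its apex at (400,190), and the rect's corners at (275,160), (482,142), (512,550) and (323,570).

```bash
cat >> h.py <<'E'
def fitpts(L,c,a,p0,z):
    o=least_squares(lambda q:(proj(c,place(np.array(L,float),q,z))-a).ravel(),p0,x_scale=[1,1,.01],loss='soft_l1');return o.x.round(3),np.sqrt(np.mean(o.fun**2)).round(2)
def rc(l,w): return [[l/2,w/2,0],[l/2,-w/2,0],[-l/2,-w/2,0],[-l/2,w/2,0]]
E
python3 - <<'E'
from h import *
c,s,im=load('v11');a=clicks([(296,292),(493,294),(492,487),(295,484)],3.6,140,80)
w=np.array([onz(c,p,42)[:2] for p in a]);print([np.linalg.norm(w[i]-w[i-1]).round(1) for i in range(4)])
print('tile',fitpts(rc(56,56),c,a,(607,-235,-.55),42))
b=clicks([(275,161),(482,142),(512,551),(323,571)],3.6,140,80)
print('rect',fitpts(rc(130,62),c,b,(607,-235,-.45),14), s['eef_pos'])
E
```

```text
[np.float64(55.1), np.float64(53.4), np.float64(55.4), np.float64(56.0)]
tile (array([ 6.07610e+02, -2.36274e+02, -5.54000e-01]), np.float64(0.72))
rect (array([ 6.07755e+02, -2.37759e+02, -4.50000e-01]), np.float64(0.56)) [ 609.03691459 -238.64131607  158.58122993]
```

Request:
arm_command(delta_pos=[[-0.005,0.01,-0.08],[-0.005,0.01,-0.18],[-0.005,0.01,-0.28],[-0.005,0.01,-0.37],[-0.005,0.01,-0.394]], delta_rot=[[0,0,-0.005],[0,0,-0.005],[0,0,-0.005],[0,0,-0.005],[0,0,-0.005]], claw=[0,0,0,0,0])

```text
t: 15.58
eef_pos: [606.7, -231.3, 56.7]
tcp_rot: [-3.141, 0.005, -0.545]
ft_force: [-0.8, 0.1, -0.7]
opening: 0.997
grip_force: 0.0
```

Request:
arm_command(delta_pos=[[0,0,0],[0,0,0],[0,0,0],[0,0,0],[0,0,0]], delta_rot=[[0,0,0],[0,0,0],[0,0,0],[0,0,0],[0,0,0]], claw=[0,0,0,0,0])

```text
t: 16.0
eef_pos: [608.4, -233.0, 61.2]
tcp_rot: [-3.141, -0.002, -0.548]
ft_force: [-0.4, -0.5, 0.3]
opening: 0.998
grip_force: 0.0
```

Request:
arm_command(delta_pos=[[-0.003,-0.012,-0.03],[-0.003,-0.012,-0.06],[-0.003,-0.012,-0.09],[-0.003,-0.012,-0.11],[-0.003,-0.012,-0.12]], delta_rot=[[0,0,-0.003],[0,0,-0.003],[0,0,-0.003],[0,0,-0.003],[0,0,-0.003]], claw=[0,0,0,0,0])

```text
t: 16.42
eef_pos: [606.8, -235.6, 28.5]
tcp_rot: [-3.141, 0.002, -0.553]
ft_force: [-0.5, 0.5, 0.3]
opening: 0.997
grip_force: 0.0
```

Request:
arm_command(delta_pos=[[0,0,0],[0,0,0],[0,0,0],[0,0,0],[0,0,0]], delta_rot=[[0,0,0],[0,0,0],[0,0,0],[0,0,0],[0,0,0]], claw=[0,0,0,0,0])

```text
t: 16.83
eef_pos: [607.4, -235.9, 30.2]
tcp_rot: [-3.141, -0.0, -0.553]
ft_force: [0.0, 0.0, 0.1]
opening: 0.999
grip_force: 0.0
```

Request:
arm_command(delta_pos=[[0,0,0],[0,0,0],[0,0,0],[0,0,0],[0,0,0]], delta_rot=[[0,0,0],[0,0,0],[0,0,0],[0,0,0],[0,0,0]], claw=[0.2,0.3,0.38,0.45,0.6])

```text
t: 17.25
eef_pos: [607.2, -235.8, 29.9]
tcp_rot: [-3.141, 0.0, -0.553]
ft_force: [-0.0, -1.4, -0.2]
opening: 0.703
grip_force: 0.0
```

Request:
arm_command(delta_pos=[[0,0,0],[0,0,0],[0,0,0],[0,0,0],[0,0,0]], delta_rot=[[0,0,0],[0,0,0],[0,0,0],[0,0,0],[0,0,0]], claw=[0.6,0.6,0.6,0.6,0.6])

```text
t: 17.67
eef_pos: [607.2, -235.8, 29.9]
tcp_rot: [-3.141, 0.0, -0.553]
ft_force: [-0.1, 0.2, 0.2]
opening: 0.585
grip_force: 30.0
```

Tile gripped (0.585 equals 55.6 mm). Carry it to the square pad.

Request:
arm_command(delta_pos=[[0,0,0.04],[0,0.0,0.14],[0.01,0.05,0.26],[0.02,0.15,0.36],[0.025,0.28,0.36]], delta_rot=[[0,0,0],[0,0,0],[0,0,0.02],[0,0,0.04],[0,0,0.06]], claw=[0.6,0.6,0.6,0.6,0.6])

```text
t: 18.08
eef_pos: [615.6, -167.3, 125.6]
tcp_rot: [-3.141, -0.008, -0.46]
ft_force: [0.6, 0.0, -1.1]
opening: 0.586
grip_force: 30.0
```

Request:
arm_command(delta_pos=[[0.01,0.15,0],[0.01,0.3,0],[0.02,0.45,0],[0.025,0.6,0],[0.025,0.74,0]], delta_rot=[[0,0,0.02],[0,0,0.04],[0,0,0.06],[0,0,0.08],[0,0,0.1]], claw=[0.6,0.6,0.6,0.6,0.6])

```text
t: 18.5
eef_pos: [619.6, 21.2, 120.7]
tcp_rot: [-3.141, -0.0, -0.3]
ft_force: [0.4, 0.2, -1.7]
opening: 0.588
grip_force: 30.0
```

Request:
arm_command(delta_pos=[[0.01,0.15,0],[0.01,0.3,0],[0.02,0.45,0],[0.025,0.6,0],[0.025,0.72,0]], delta_rot=[[0,0,0.02],[0,0,0.03],[0,0,0.04],[0,0,0.05],[0,0,0.05]], claw=[0.6,0.6,0.6,0.6,0.6])

```text
t: 18.92
eef_pos: [625.8, 201.9, 120.7]
tcp_rot: [-3.141, -0.0, -0.221]
ft_force: [0.2, -0.0, -1.3]
opening: 0.586
grip_force: 30.0
```

Request:
arm_command(delta_pos=[[0.0,0.1,0],[0.0,0.18,0],[0.0,0.245,0],[0.0,0.245,0],[0.0,0.245,0]], delta_rot=[[0,0,0],[0,0,0],[0,0,0],[0,0,0],[0,0,0]], claw=[0.6,0.6,0.6,0.6,0.6])

```text
t: 19.33
eef_pos: [625.8, 260.8, 120.1]
tcp_rot: [-3.141, 0.0, -0.222]
ft_force: [0.1, -0.2, -1.8]
opening: 0.589
grip_force: 30.0
```

```bash
python3 -c "
from h import *
snap('v12')
c,s,im=load('v12')
for u,v in ((300,190),(251,170),(251,200)): print(cv2.cvtColor(im,cv2.COLOR_BGR2HSV)[v,u])
print(proj(c,place(M['psq'],(626.3,260.6,-.219),0)).round(), proj(c,place(np.array(rc(56,56)),(*s['eef_pos'][:2],s['tcp_rot'][2]),s['eef_pos'][2]+12)).round())
m=mask(im,proj(c,[640+18,260.6-10,5])[0],40,225);p,r=fit(M['psq'],[(c,contour(m))],(626,260.5,-.22),0);print(p,r,m.sum())
"
```

```text
v12 t 19.33 [625.8 260.8 120.1] [-3.1414  0.     -0.222 ] f [ 0.1 -0.2 -1.8] op 0.589 grip 29.999689757823944
[ 15 133 198]
[  6   9 136]
[ 23  21 255]
[[212. 147.]
 [212. 148.]
 [290. 147.]
 [290. 147.]
 [215. 220.]
 [214. 222.]
 [288. 220.]
 [288. 221.]] [[201. 193.]
 [301. 193.]
 [296. 280.]
 [206. 280.]]
[ 6.25909031e+02  2.60554070e+02 -2.18088777e-01] 10.937702874285598 3516
```

```bash
cat >> h.py <<'E'
def edges(name,pad,padpose,piece,pl,zoff,cols,z2=None):
    """far edges (along tool x) of pad and of held piece; plus lateral edges of the pad"""
    c,s,im=load(name);h=cv2.cvtColor(im,cv2.COLOR_BGR2HSV).astype(int);t=s['eef_pos'];psi=s['tcp_rot'][2]
    col=lambda x,f:next((r for r in range(60,300) if f(r,x)),None)
    isg=lambda r,x:h[r,x,1]<60
    isw=lambda r,x:h[r,x,2]>175 and h[r,x,1]<60
    for nm,f,z in(('pad',isg,5),('piece',isw,t[2]+zoff+14)):
        P=np.array([onz(c,(x,col(x,f)-.5),z)[:2] for x in cols if col(x,f)]);d=np.array([np.cos(psi),np.sin(psi)]);n=np.array([-d[1],d[0]])
        q=(P-t[:2])@np.c_[d,n];k=np.polyfit(q[:,1],q[:,0],1);rs=np.abs(q[:,0]-np.polyval(k,q[:,1]));g=rs<2;k=np.polyfit(q[g,1],q[g,0],1);print(nm,'far edge ahead of TCP',k[1].round(2),'slope',k[0].round(4),'n',g.sum())
    r0=col(cols[len(cols)//2],isg)
    for r in range(r0+6,r0+30,6):
        L=next(x for x in range(cols[0]+10,60,-1) if not isg(r,x))+.5;R=next(x for x in range(cols[-1]-10,450) if not isg(r,x))-.5
        for x in(L,R): print(r,x,'lat',((onz(c,(x,r),5)[:2]-t[:2])@n).round(2),end=' ')
    print()
E
python3 -c "
from h import *
edges('v12','psq',None,'tile',56,-2,range(222,282,3))"
```

```text
pad far edge ahead of TCP 38.37 slope 0.0003 n 20
piece far edge ahead of TCP 31.15 slope 0.0002 n 20
154 212.5 lat 37.32 154 289.5 lat -37.35 160 212.5 lat 37.46 160 289.5 lat -37.49 166 213.5 lat 36.63 166 289.5 lat -37.65 172 213.5 lat 36.79 172 289.5 lat -37.81
```

```bash
python3 -c "
from h import *
c,s,im=load('v12');h=cv2.cvtColor(im,cv2.COLOR_BGR2HSV)
for x in(225,251,275): print([tuple(int(k) for k in h[r,x,1:]) for r in range(176,202)])
for z,n in((12,'top'),(-2,'bot')):
  for y in(28,31): print(n,y,proj(c,place(np.array([[y,0,0]]),(*s['eef_pos'][:2],s['tcp_rot'][2]),s['eef_pos'][2]+z)).round(1))
r=190
for r in(200,210): print([x for x in range(150,350) if h[r,x,2]>200 and h[r,x,1]<60][::1][:1],[x for x in range(150,350) if h[r,x,2]>200 and h[r,x,1]<60][-1:])
"
```

```text
[(10, 133), (10, 133), (10, 133), (10, 133), (10, 133), (10, 133), (8, 132), (8, 132), (8, 132), (10, 132), (12, 133), (33, 171), (37, 184), (37, 187), (38, 190), (37, 193), (34, 213), (27, 255), (25, 255), (21, 255), (21, 255), (21, 255), (21, 255), (21, 255), (21, 255), (21, 255)]
[(10, 134), (9, 135), (8, 134), (9, 135), (9, 135), (8, 134), (10, 133), (10, 134), (10, 133), (10, 133), (11, 135), (33, 171), (39, 184), (36, 185), (37, 188), (36, 191), (34, 212), (26, 255), (25, 255), (21, 255), (21, 255), (21, 255), (21, 255), (21, 255), (21, 255), (21, 255)]
[(11, 136), (8, 134), (10, 134), (8, 134), (10, 134), (10, 134), (8, 134), (8, 134), (10, 133), (8, 133), (11, 134), (33, 171), (39, 184), (36, 185), (37, 187), (39, 190), (35, 210), (27, 255), (25, 255), (21, 255), (21, 255), (21, 255), (21, 255), (21, 255), (21, 255), (21, 255)]
top 28 [[251. 193.]]
top 31 [[251.  187.8]]
bot 28 [[251.  186.8]]
bot 31 [[251.  181.9]]
[202] [300]
[203] [299]
```

Side face spans rows 187–192.5, so the tile is +0.3 mm off TCP, the pad +0.4/-0.2: aligned. Lower.

Request:
arm_command(delta_pos=[[0,0,-0.06],[0,0,-0.15],[0,0,-0.25],[0,0,-0.34],[0,0,-0.39]], delta_rot=[[0,0,0],[0,0,0],[0,0,0],[0,0,0],[0,0,0]], claw=[0.6,0.6,0.6,0.6,0.6])

```text
t: 19.8
eef_pos: [625.4, 258.7, 20.1]
tcp_rot: [3.14, 0.002, -0.225]
ft_force: [-0.9, -0.1, -1.1]
opening: 0.585
grip_force: 30.0
```

Request:
arm_command(delta_pos=[[0,0,0],[0,0,0],[0,0,0],[0,0,0],[0,0,0]], delta_rot=[[0,0,0],[0,0,0],[0,0,0],[0,0,0],[0,0,0]], claw=[0.6,0.6,0.6,0.6,0.6])

```text
t: 20.22
eef_pos: [626.6, 260.6, 23.8]
tcp_rot: [-3.14, -0.002, -0.223]
ft_force: [-0.4, 0.3, -0.9]
opening: 0.587
grip_force: 30.0
```

Request:
arm_command(delta_pos=[[-0.002,0,-0.015],[-0.002,0,-0.03],[-0.002,0,-0.045],[-0.002,0,-0.055],[-0.002,0,-0.055]], delta_rot=[[0,0,0.002],[0,0,0.002],[0,0,0.002],[0,0,0.002],[0,0,0.002]], claw=[0.6,0.6,0.6,0.6,0.6])

```text
t: 20.63
eef_pos: [625.1, 260.4, 7.8]
tcp_rot: [3.141, 0.001, -0.22]
ft_force: [0.3, -1.0, -1.8]
opening: 0.585
grip_force: 30.0
```

Request:
arm_command(delta_pos=[[0,0,0],[0,0,0],[0,0,0],[0,0,0],[0,0,0]], delta_rot=[[0,0,0],[0,0,0],[0,0,0],[0,0,0],[0,0,0]], claw=[0.6,0.6,0.6,0.6,0.6])

```text
t: 21.05
eef_pos: [625.6, 260.5, 8.8]
tcp_rot: [-3.141, -0.0, -0.22]
ft_force: [-0.8, 0.5, -1.1]
opening: 0.584
grip_force: 30.0
```

Request:
arm_command(delta_pos=[[0.001,0,-0.001],[0.001,0,-0.002],[0.001,0,-0.003],[0.001,0,-0.004],[0.001,0,-0.005]], delta_rot=[[0,0,0],[0,0,0],[0,0,0],[0,0,0],[0,0,0]], claw=[0.6,0.6,0.6,0.6,0.6])

```text
t: 21.47
eef_pos: [625.7, 260.4, 7.4]
tcp_rot: [-3.141, 0.0, -0.22]
ft_force: [-0.0, -0.7, -1.2]
opening: 0.585
grip_force: 30.0
```

Request:
arm_command(delta_pos=[[0,0,-0.001],[0,0,-0.002],[0,0,-0.003],[0,0,-0.003],[0,0,-0.003]], delta_rot=[[0,0,0],[0,0,0],[0,0,0],[0,0,0],[0,0,0]], claw=[0.6,0.6,0.6,0.6,0.6])

```text
t: 21.88
eef_pos: [625.7, 260.4, 6.9]
tcp_rot: [-3.141, -0.0, -0.22]
ft_force: [-1.3, -0.9, 3.1]
opening: 0.59
grip_force: 30.0
```

Contact. Release and lift.

Request:
arm_command(delta_pos=[[0,0,0],[0,0,0],[0,0,0],[0,0,0],[0,0,0]], delta_rot=[[0,0,0],[0,0,0],[0,0,0],[0,0,0],[0,0,0]], claw=[0.41,0.38,0.3,0.2,0.1])

```text
t: 22.3
eef_pos: [625.7, 260.5, 6.5]
tcp_rot: [-3.141, 0.0, -0.22]
ft_force: [-0.4, 0.3, -0.2]
opening: 0.774
grip_force: 0.0
```

Request:
arm_command(delta_pos=[[0,0,0.04],[0,0,0.14],[0,0,0.28],[0,0,0.42],[0,0,0.5]], delta_rot=[[0,0,0],[0,0,0],[0,0,0],[0,0,0],[0,0,0]], claw=[0,0,0,0,0])

```text
t: 22.72
eef_pos: [626.7, 260.8, 136.3]
tcp_rot: [-3.139, -0.004, -0.22]
ft_force: [-0.0, 0.2, -0.3]
opening: 1.002
grip_force: 0.0
```

```bash
python3 -c "
from h import *
snap('v13');snap('v13');c,s,im=load('v13')
m=mask(im,proj(c,[626.3,260.5,19])[0],200,255);p,r=fit(np.array(rc(56,56)),[(c,contour(m))],(626,260.5,-.22),19);print('tile',p.round(3),r,m.sum())
m=mask(im,proj(c,[626.3,260.5,19])[0],40,255);p,r=fit(M['psq'],[(c,contour(m))],(626,260.5,-.22),0);print('pad',p.round(3),r,m.sum())
"
```

```text
v13 t 22.72 [626.7 260.8 136.3] [-3.1391 -0.0036 -0.2199] f [-0.   0.2 -0.3] op 1.002 grip 0.0
v13 t 22.77 [627.8 261.1 139.4] [-3.1369 -0.0076 -0.2199] f [0.1 0.8 2.3] op 0.997 grip 0.0
tile [ 6.26261e+02  2.59852e+02 -2.22000e-01] 0.35399134447397623 2945
pad [ 6.25873e+02  2.60499e+02 -2.19000e-01] 0.6585400423320192 4849
```

The tile is within 0.7 mm and 0.003 rad of the pad's centre. Back to the stack for the oval.

Request:
arm_command(delta_pos=[[0,-0.1,0.03],[-0.01,-0.23,0.06],[-0.02,-0.38,0.08],[-0.027,-0.53,0.08],[-0.027,-0.68,0.08]], delta_rot=[[0,0,0],[0,0,-0.02],[0,0,-0.04],[0,0,-0.05],[0,0,-0.06]], claw=[0,0,0,0,0])

```text
t: 23.23
eef_pos: [618.2, 89.0, 151.6]
tcp_rot: [-3.141, 0.001, -0.314]
ft_force: [0.8, -0.7, -0.4]
opening: 1.0
grip_force: 0.0
```

Request:
arm_command(delta_pos=[[0,-0.15,0],[-0.01,-0.3,0],[-0.02,-0.45,0],[-0.027,-0.6,0],[-0.027,-0.74,0]], delta_rot=[[0,0,-0.02],[0,0,-0.03],[0,0,-0.04],[0,0,-0.05],[0,0,-0.06]], claw=[0,0,0,0,0])

```text
t: 23.65
eef_pos: [611.4, -96.5, 151.3]
tcp_rot: [-3.141, 0.001, -0.41]
ft_force: [-0.2, -0.1, -0.7]
opening: 0.998
grip_force: 0.0
```

Request:
arm_command(delta_pos=[[0,-0.15,0],[-0.01,-0.3,0],[-0.02,-0.44,0],[-0.027,-0.568,0],[-0.027,-0.568,0]], delta_rot=[[0,0,-0.02],[0,0,-0.03],[0,0,-0.04],[0,0,-0.05],[0,0,-0.058]], claw=[0,0,0,0,0])

```text
t: 24.07
eef_pos: [604.6, -241.8, 151.0]
tcp_rot: [3.141, 0.0, -0.505]
ft_force: [-0.3, -1.0, 0.5]
opening: 1.0
grip_force: 0.0
```

```bash
python3 -c "
from h import *
snap('v14');snap('v14');c,s,im=load('v14')
g=cv2.createCLAHE(4,(4,4)).apply(im[90:260,150:350,0])
cv2.imwrite('pics/v14c.png',cv2.resize(g,None,fx=3.5,fy=3.5,interpolation=cv2.INTER_CUBIC))"
```

```text
v14 t 24.07 [ 604.6 -241.8  151. ] [ 3.1412  0.     -0.5047] f [-0.3 -1.   0.5] op 1.0 grip 0.0
v14 t 24.12 [ 604.7 -239.2  150.8] [-3.1414e+00  1.0000e-03 -5.0490e-01] f [0.6 0.5 0.6] op 1.001 grip 0.0
```

View pics/v14c.png

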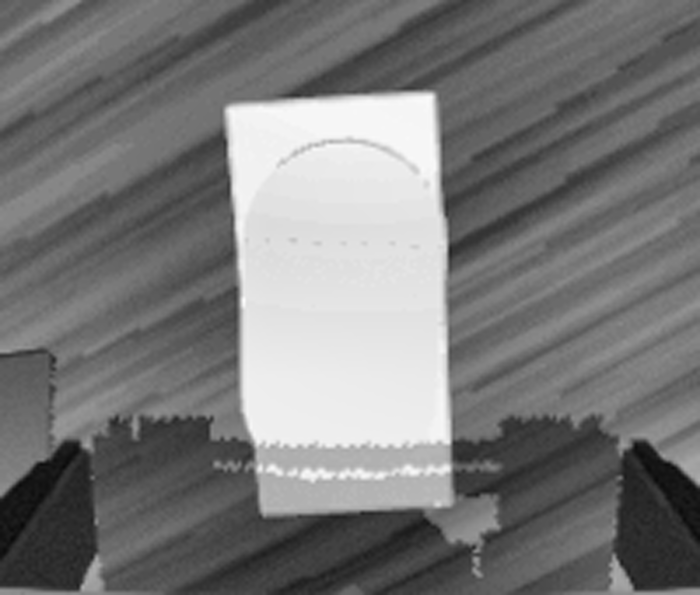

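The enhanced crop shows the oval's arc with apex (345,138), through (278,164), (418,173), (430,187) and (247,212). Its left side runs (243,290)–(244,400) and its right side is about (446,230). The rect's corners are (227,105), (437,93), (453,505) and (262,515).

Run:
```python
from h import *
c,s,im=load('v14')
print('rect',fitpts(rc(130,62),c,clicks([(227,105),(437,93),(453,505),(262,515)],3.5,150,90),(607,-237,-.45),14),s['eef_pos'])
top=oval(104,58,0)[:61]
L=[(345,139),(310,146),(278,164),(392,152),(418,173),(430,188),(247,212),(243,300),(244,400),(447,230)]
for sub in(L,L[:6],L[:9]):
    a=clicks(sub,3.5,150,90)
    def res(p):
        h=cv2.convexHull(proj(c,place(top,p,28)).astype(np.float32));return [cv2.pointPolygonTest(h,tuple(map(float,q)),True) for q in a]
    o=least_squares(res,[607,-236,-.5],diff_step=1e-4,x_scale=[10,10,.1],loss='soft_l1');print('oval',o.x.round(3),np.round(o.fun,2))
# silhouette bulges: left at crop row 420, right at row 240, precise
g=im[:,:,0].astype(int)
for y in(235,300,360,400,420,430):
    r=90+y/3.5;r=int(r);row=cv2.cvtColor(im,cv2.COLOR_BGR2HSV)[r,:,1].astype(int);w=np.where(row[190:300]<60)[0]+190
    print(y,(w.min()-150)*3.5,(w.max()+1-150)*3.5)
```

```text
rect (array([ 6.07724e+02, -2.38077e+02, -4.47000e-01]), np.float64(0.26)) [ 604.68870982 -239.20756821  150.84850781]
oval [ 6.08894e+02 -2.38175e+02 -5.24000e-01] [-0.3   0.01 -0.06  0.03  0.32  0.24  0.07  0.04 -0.03 -0.43]
oval [ 6.08435e+02 -2.39067e+02 -4.69000e-01] [-0.31  0.12  0.13 -0.05  0.15  0.04]
oval [ 6.08911e+02 -2.38124e+02 -5.21000e-01] [-0.3   0.04  0.01 -0.04  0.23  0.13  0.19  0.11 -0.05]
235 234.5 448.0
300 241.5 444.5
360 241.5 448.0
400 241.5 448.0
420 245.0 451.5
430 248.5 451.5
```

Request:
arm_command(delta_pos=[[0.017,0.004,-0.08],[0.017,0.004,-0.18],[0.017,0.004,-0.28],[0.017,0.004,-0.37],[0.017,0.004,-0.41]], delta_rot=[[0,0,-0.011],[0,0,-0.011],[0,0,-0.011],[0,0,-0.011],[0,0,-0.011]], claw=[0,0,0,0,0])

```text
t: 24.58
eef_pos: [608.7, -233.4, 46.2]
tcp_rot: [-3.141, 0.004, -0.515]
ft_force: [-1.0, 1.0, -1.5]
opening: 1.0
grip_force: 0.0
```

Request:
arm_command(delta_pos=[[0,0,0],[0,0,0],[0,0,0],[0,0,0],[0,0,0]], delta_rot=[[0,0,0],[0,0,0],[0,0,0],[0,0,0],[0,0,0]], claw=[0,0,0,0,0])

```text
t: 25.0
eef_pos: [610.2, -235.7, 50.5]
tcp_rot: [-3.141, -0.002, -0.517]
ft_force: [1.2, -0.3, -1.2]
opening: 1.002
grip_force: 0.0
```

Request:
arm_command(delta_pos=[[-0.005,-0.01,-0.03],[-0.005,-0.01,-0.06],[-0.005,-0.01,-0.09],[-0.005,-0.01,-0.12],[-0.005,-0.01,-0.13]], delta_rot=[[0,0,-0.003],[0,0,-0.003],[0,0,-0.003],[0,0,-0.003],[0,0,-0.003]], claw=[0,0,0,0,0])

```text
t: 25.42
eef_pos: [607.8, -237.8, 14.9]
tcp_rot: [-3.141, 0.002, -0.522]
ft_force: [0.4, 0.6, 0.4]
opening: 1.0
grip_force: 0.0
```

Request:
arm_command(delta_pos=[[0,0,0],[0,0,0],[0,0,0],[0,0,0],[0,0,0]], delta_rot=[[0,0,0],[0,0,0],[0,0,0],[0,0,0],[0,0,0]], claw=[0.1,0.1,0.1,0.1,0.1])

```text
t: 25.83
eef_pos: [608.7, -238.1, 17.0]
tcp_rot: [-3.141, -0.001, -0.522]
ft_force: [0.3, 0.4, 0.3]
opening: 0.899
grip_force: 0.0
```

Well placed (z 17, oval bottom at 14). Close.

Request:
arm_command(delta_pos=[[0,0,0],[0,0,0],[0,0,0],[0,0,0],[0,0,0]], delta_rot=[[0,0,0],[0,0,0],[0,0,0],[0,0,0],[0,0,0]], claw=[0.25,0.33,0.38,0.45,0.6])

```text
t: 26.25
eef_pos: [608.5, -238.0, 16.7]
tcp_rot: [-3.141, 0.0, -0.522]
ft_force: [-0.5, -0.5, 0.6]
opening: 0.612
grip_force: 27.0
```

Request:
arm_command(delta_pos=[[0,0,0],[0,0,0],[0,0,0],[0,0,0.005],[0,0,0.01]], delta_rot=[[0,0,0],[0,0,0],[0,0,0],[0,0,0],[0,0,0]], claw=[0.6,0.6,0.6,0.6,0.6])

```text
t: 26.67
eef_pos: [608.4, -238.0, 19.0]
tcp_rot: [-3.141, 0.0, -0.522]
ft_force: [-0.5, 0.6, -0.6]
opening: 0.606
grip_force: 30.0
```

Request:
arm_command(delta_pos=[[0,0,0.04],[0,0,0.14],[0,0,0.26],[-0.03,0.07,0.36],[-0.08,0.19,0.4]], delta_rot=[[0,0,0],[0,0,0],[0,0,0.0],[0,0,0.02],[0,0,0.03]], claw=[0.6,0.6,0.6,0.6,0.6])

```text
t: 27.08
eef_pos: [590.1, -192.6, 123.1]
tcp_rot: [-3.141, -0.006, -0.475]
ft_force: [0.2, 1.5, -1.2]
opening: 0.608
grip_force: 30.0
```

Request:
arm_command(delta_pos=[[-0.06,0.14,0],[-0.12,0.28,0],[-0.18,0.42,0],[-0.24,0.56,0],[-0.3,0.7,0]], delta_rot=[[0,0,0.02],[0,0,0.04],[0,0,0.06],[0,0,0.08],[0,0,0.09]], claw=[0.6,0.6,0.6,0.6,0.6])

```text
t: 27.5
eef_pos: [512.6, -14.2, 120.0]
tcp_rot: [-3.141, -0.001, -0.332]
ft_force: [-0.5, 0.3, -1.2]
opening: 0.606
grip_force: 30.0
```

Request:
arm_command(delta_pos=[[-0.06,0.14,0],[-0.12,0.28,0],[-0.18,0.42,0],[-0.24,0.56,0],[-0.28,0.68,0]], delta_rot=[[0,0,0.02],[0,0,0.04],[0,0,0.06],[0,0,0.077],[0,0,0.077]], claw=[0.6,0.6,0.6,0.6,0.6])

```text
t: 27.92
eef_pos: [442.0, 156.2, 120.0]
tcp_rot: [-3.141, -0.0, -0.21]
ft_force: [0.4, -0.1, -0.5]
opening: 0.605
grip_force: 30.0
```

Request:
arm_command(delta_pos=[[-0.01,0.03,0],[-0.02,0.05,0],[-0.029,0.064,0],[-0.029,0.064,0],[-0.029,0.064,0]], delta_rot=[[0,0,0],[0,0,0],[0,0,0],[0,0,0],[0,0,0]], claw=[0.6,0.6,0.6,0.6,0.6])

```text
t: 28.33
eef_pos: [436.6, 169.7, 119.3]
tcp_rot: [-3.141, -0.0, -0.213]
ft_force: [-0.2, -1.0, -1.2]
opening: 0.605
grip_force: 30.0
```

```bash
python3 -c "
from h import *
snap('v15');c,s,im=load('v15')
h=cv2.cvtColor(im,cv2.COLOR_BGR2HSV);t=s['eef_pos'];psi=s['tcp_rot'][2];d=np.array([np.cos(psi),np.sin(psi)]);n=np.array([-d[1],d[0]])
def firstw(x): return next((r for r in range(100,300) if h[r,x,2]>225 and h[r,x,1]<60),None)
def firstg(x): return next((r for r in range(60,300) if h[r,x,1]<60),None)
for x in range(195,312,8):
    a,b=firstg(x),firstw(x)
    f=lambda r,z:((onz(c,(x,r-.5),z)[:2]-t[:2])@np.c_[d,n]).round(1) if r else None
    print(x,a,b,f(a,5),f(b,t[2]+11.3))
print([int(v) for v in h[130:185,251,2]])
"
```

```text
v15 t 28.33 [436.6 169.7 119.3] [-3.1412e+00 -1.0000e-04 -2.1310e-01] f [-0.2 -1.  -1.2] op 0.605 grip 29.954483807086945
195 221 None [-36.2  57.8] None
203 182 187 [ 5.  47.5] [31.6 26.6]
211 157 170 [29.9 38.8] [41.1 21.8]
219 140 162 [46.4 30.7] [45.5 17.3]
227 132 157 [54.  22.9] [48.2 12.9]
235 127 153 [58.7 15.2] [50.4  8.6]
243 125 151 [60.6  7.6] [51.4  4.3]
251 124 150 [61.5  0. ] [52.  0.]
259 125 151 [60.6 -7.6] [51.4 -4.3]
267 128 153 [ 57.8 -15.2] [50.4 -8.6]
275 133 156 [ 53.  -22.8] [ 48.8 -12.9]
283 142 161 [ 44.4 -30.7] [ 46.1 -17.3]
291 167 169 [ 20. -39.] [ 41.7 -21.8]
299 180 181 [  7.1 -47.4] [ 35.  -26.5]
307 222 None [-37.3 -57.8] None
[118, 118, 117, 115, 115, 115, 115, 115, 115, 114, 114, 114, 114, 113, 112, 113, 135, 150, 148, 214, 227, 227, 227, 227, 227, 227, 227, 227, 227, 227, 227, 227, 227, 227, 227, 227, 227, 227, 227, 227, 227, 227, 227, 227, 227, 227, 227, 227, 227, 227, 227, 227, 227, 227, 227]
```

Held oval and its pad in the same view: pad about 1 mm further left. Lower with that correction.

Request:
arm_command(delta_pos=[[0,0.004,-0.06],[0,0.004,-0.15],[0,0.004,-0.25],[0,0.004,-0.34],[0,0.004,-0.385]], delta_rot=[[0,0,0.001],[0,0,0.001],[0,0,0.001],[0,0,0.001],[0,0,0.001]], claw=[0.6,0.6,0.6,0.6,0.6])

```text
t: 28.8
eef_pos: [436.0, 170.3, 20.8]
tcp_rot: [3.141, 0.002, -0.212]
ft_force: [-0.7, -1.0, -1.2]
opening: 0.606
grip_force: 30.0
```

Request:
arm_command(delta_pos=[[0,0,0],[0,0,0],[0,0,0],[0,0,0],[0,0,0]], delta_rot=[[0,0,0],[0,0,0],[0,0,0],[0,0,0],[0,0,0]], claw=[0.6,0.6,0.6,0.6,0.6])

```text
t: 29.22
eef_pos: [436.7, 171.4, 23.8]
tcp_rot: [-3.141, -0.001, -0.211]
ft_force: [0.6, -1.4, -1.5]
opening: 0.611
grip_force: 30.0
```

Request:
arm_command(delta_pos=[[-0.001,-0.002,-0.015],[-0.001,-0.002,-0.03],[-0.001,-0.002,-0.045],[-0.001,-0.002,-0.053],[-0.001,-0.002,-0.053]], delta_rot=[[0,0,0],[0,0,0],[0,0,0],[0,0,0],[0,0,0]], claw=[0.6,0.6,0.6,0.6,0.6])

```text
t: 29.63
eef_pos: [435.7, 170.9, 9.1]
tcp_rot: [3.142, 0.001, -0.211]
ft_force: [-0.4, 0.4, -1.7]
opening: 0.607
grip_force: 30.0
```

Request:
arm_command(delta_pos=[[0,0,0],[0,0,0],[0,0,0],[0,0,0],[0,0,0]], delta_rot=[[0,0,0],[0,0,0],[0,0,0],[0,0,0],[0,0,0]], claw=[0.6,0.6,0.6,0.6,0.6])

```text
t: 30.05
eef_pos: [436.0, 170.9, 9.7]
tcp_rot: [-3.141, -0.0, -0.211]
ft_force: [1.4, -0.7, -1.3]
opening: 0.608
grip_force: 30.0
```

Request:
arm_command(delta_pos=[[0,0,-0.001],[0,0,-0.002],[0,0,-0.003],[0,0,-0.004],[0,0,-0.004]], delta_rot=[[0,0,0],[0,0,0],[0,0,0],[0,0,0],[0,0,0]], claw=[0.6,0.6,0.6,0.6,0.6])

```text
t: 30.47
eef_pos: [436.0, 170.9, 8.6]
tcp_rot: [-3.141, 0.0, -0.211]
ft_force: [-1.0, -0.2, -1.6]
opening: 0.609
grip_force: 30.0
```

Request:
arm_command(delta_pos=[[0,0,-0.001],[0,0,-0.002],[0,0,-0.003],[0,0,-0.004],[0,0,-0.004]], delta_rot=[[0,0,0],[0,0,0],[0,0,0],[0,0,0],[0,0,0]], claw=[0.6,0.6,0.6,0.6,0.6])

```text
t: 30.88
eef_pos: [436.0, 170.9, 7.7]
tcp_rot: [-3.141, 0.0, -0.211]
ft_force: [-0.5, -0.1, -1.6]
opening: 0.608
grip_force: 30.0
```

Request:
arm_command(delta_pos=[[0,0,-0.001],[0,0,-0.002],[0,0,-0.003],[0,0,-0.003],[0,0,-0.003]], delta_rot=[[0,0,0],[0,0,0],[0,0,0],[0,0,0],[0,0,0]], claw=[0.6,0.6,0.6,0.6,0.6])

```text
t: 31.3
eef_pos: [436.0, 170.9, 7.6]
tcp_rot: [-3.141, -0.0, -0.211]
ft_force: [-2.1, -0.8, 12.8]
opening: 0.604
grip_force: 30.0
```

Request:
arm_command(delta_pos=[[0,0,0.001],[0,0,0.001],[0,0,0.001],[0,0,0.001],[0,0,0.001]], delta_rot=[[0,0,0],[0,0,0],[0,0,0],[0,0,0],[0,0,0]], claw=[0.39,0.36,0.3,0.2,0.1])

```text
t: 31.72
eef_pos: [436.0, 170.9, 7.1]
tcp_rot: [-3.141, 0.0, -0.211]
ft_force: [0.6, 0.1, -0.1]
opening: 0.788
grip_force: 0.0
```

Request:
arm_command(delta_pos=[[0,0,0.04],[0,0,0.14],[0,0,0.28],[0,0,0.42],[0,0,0.56]], delta_rot=[[0,0,0],[0,0,0],[0,0,0],[0,0,0],[0,0,0]], claw=[0,0,0,0,0])

```text
t: 32.13
eef_pos: [435.4, 170.8, 149.3]
tcp_rot: [-3.141, 0.001, -0.211]
ft_force: [0.5, 1.1, -0.6]
opening: 0.998
grip_force: 0.0
```

```bash
python3 -c "
from h import *
snap('v16');snap('v16');c,s,im=load('v16')
q=proj(c,[436,170.6,19])[0];print(q,cv2.cvtColor(im,cv2.COLOR_BGR2HSV)[int(q[1]),int(q[0])])
m=mask(im,q,200,255);p,r=fit(oval(104,58,0),[(c,contour(m))],(436,170.5,-.21),19);print('oval',p.round(3),r,m.sum())
m=mask(im,q,40,255);p,r=fit(M['pov'],[(c,contour(m))],(436,170.5,-.21),0);print('pad',p.round(3),r,m.sum())
"
```

```text
v16 t 32.13 [435.4 170.8 149.3] [-3.1414e+00  6.0000e-04 -2.1060e-01] f [ 0.5  1.1 -0.6] op 0.998 grip 0.0
v16 t 32.18 [437.8 171.5 155.1] [-3.1378 -0.0071 -0.2103] f [1.7 0.9 6.8] op 0.996 grip 0.0
[252.65778484 183.63953112] [ 21  23 255]
oval [ 4.37524e+02  1.70200e+02 -2.23000e-01] 4.065143210348986 4110
pad [ 4.36392e+02  1.70572e+02 -2.07000e-01] 0.49307741553576423 6467
```

```bash
python3 -c "
from h import *
c,s,im=load('v16');q=proj(c,[436,170.6,19])[0]
for lo in(145,155,165,200):
    m=mask(im,q,lo,255);pts=contour(m);p=(436,170.5,-.21)
    for k in range(4):
        p,r=fit(oval(104,58,0),[(c,pts)],p,19)
        h=cv2.convexHull(proj(c,place(oval(104,58,0),p,19)).astype(np.float32));d=np.array([cv2.pointPolygonTest(h,tuple(x),True)-.5 for x in pts])
        pts=pts[abs(d)<max(1,1.5*np.median(abs(d)))]
    print(lo,p.round(3),r.round(2),m.sum(),len(pts))
"
```

```text
145 [ 4.37980e+02  1.70757e+02 -2.35000e-01] 0.51 5063 113
155 [ 4.37040e+02  1.70565e+02 -2.17000e-01] 0.53 4697 199
165 [ 4.36987e+02  1.70614e+02 -2.24000e-01] 0.49 4660 223
200 [ 4.36688e+02  1.70381e+02 -2.22000e-01] 0.3 4110 172
```

The oval sits about 0.5 mm off centre and 0.013 rad off square. Now the rectangular plaque.

Request:
arm_command(delta_pos=[[0.03,-0.08,0],[0.08,-0.2,0],[0.14,-0.33,0],[0.19,-0.46,0],[0.23,-0.56,0]], delta_rot=[[0,0,-0.01],[0,0,-0.02],[0,0,-0.03],[0,0,-0.04],[0,0,-0.05]], claw=[0,0,0,0,0])

```text
t: 32.65
eef_pos: [493.9, 28.9, 147.2]
tcp_rot: [-3.141, 0.0, -0.29]
ft_force: [1.1, -0.3, -0.5]
opening: 1.0
grip_force: 0.0
```

Request:
arm_command(delta_pos=[[0.06,-0.14,0],[0.12,-0.28,0],[0.18,-0.42,0],[0.23,-0.54,0],[0.23,-0.6,0]], delta_rot=[[0,0,-0.01],[0,0,-0.02],[0,0,-0.03],[0,0,-0.04],[0,0,-0.05]], claw=[0,0,0,0,0])

```text
t: 33.07
eef_pos: [552.4, -122.5, 147.0]
tcp_rot: [-3.141, -0.001, -0.37]
ft_force: [-1.6, 0.1, 0.2]
opening: 1.001
grip_force: 0.0
```

Request:
arm_command(delta_pos=[[0.06,-0.12,0],[0.12,-0.25,0],[0.18,-0.36,0],[0.222,-0.46,0],[0.222,-0.476,0]], delta_rot=[[0,0,-0.01],[0,0,-0.02],[0,0,-0.03],[0,0,-0.04],[0,0,-0.051]], claw=[0,0,0,0,0])

```text
t: 33.48
eef_pos: [607.5, -241.7, 146.6]
tcp_rot: [3.142, -0.001, -0.451]
ft_force: [-0.2, 0.9, -0.4]
opening: 1.002
grip_force: 0.0
```

Request:
arm_command(delta_pos=[[0,0,0],[0,0,0],[0,0,0],[0,0,0],[0,0,0]], delta_rot=[[0,0,0],[0,0,0],[0,0,0],[0,0,0],[0,0,0]], claw=[0,0,0,0,0])

```text
t: 33.9
eef_pos: [606.4, -237.1, 147.5]
tcp_rot: [-3.141, 0.0, -0.447]
ft_force: [-0.0, -0.7, -0.5]
opening: 1.002
grip_force: 0.0
```

```bash
python3 -c "
from h import *
snap('v17');c,s,im=load('v17');q=proj(c,[620,-244,14])[0]
for lo in(120,):
    m=mask(im,q,lo,255,75);pts=contour(m);p=(607.7,-238,-.448)
    for k in range(3):
        p,r=fit(M['rect'],[(c,pts)],p,0)
        h=cv2.convexHull(proj(c,place(M['rect'],p,0)).astype(np.float32));d=np.array([cv2.pointPolygonTest(h,tuple(x),True)-.5 for x in pts])
        pts=pts[abs(d)<max(1,2*np.median(abs(d)))]
    print(lo,p.round(3),r.round(2),m.sum(),len(pts))
"
```

```text
v17 t 33.9 [ 606.4 -237.1  147.5] [-3.1412  0.     -0.4466] f [-0.  -0.7 -0.5] op 1.002 grip 0.0
120 [ 6.08169e+02 -2.37711e+02 -4.44000e-01] 0.34 7047 350
```

Request:
arm_command(delta_pos=[[0.006,-0.003,-0.08],[0.006,-0.003,-0.18],[0.006,-0.003,-0.28],[0.006,-0.003,-0.38],[0.006,-0.003,-0.43]], delta_rot=[[0,0,0],[0,0,0],[0,0,0],[0,0,0],[0,0,0]], claw=[0,0,0,0,0])

```text
t: 34.37
eef_pos: [607.0, -237.9, 37.1]
tcp_rot: [-3.141, 0.003, -0.447]
ft_force: [-0.3, 0.5, -0.7]
opening: 0.998
grip_force: 0.0
```

Request:
arm_command(delta_pos=[[0,0,0],[0,0,0],[0,0,0],[0,0,0],[0,0,0]], delta_rot=[[0,0,0],[0,0,0],[0,0,0],[0,0,0],[0,0,0]], claw=[0,0,0,0,0])

```text
t: 34.78
eef_pos: [608.5, -239.0, 41.0]
tcp_rot: [-3.141, -0.002, -0.448]
ft_force: [0.6, -0.4, -0.1]
opening: 1.0
grip_force: 0.0
```

Request:
arm_command(delta_pos=[[-0.002,0.005,-0.03],[-0.002,0.005,-0.06],[-0.002,0.005,-0.09],[-0.002,0.005,-0.12],[-0.002,0.005,-0.14]], delta_rot=[[0,0,0.001],[0,0,0.001],[0,0,0.001],[0,0,0.001],[0,0,0.001]], claw=[0,0,0,0,0])

```text
t: 35.2
eef_pos: [607.1, -237.4, 3.2]
tcp_rot: [-3.141, 0.001, -0.446]
ft_force: [-0.6, -0.8, -0.2]
opening: 0.998
grip_force: 0.0
```

Request:
arm_command(delta_pos=[[0,0,0],[0,0,0],[0,0,0],[0,0,0],[0,0,0]], delta_rot=[[0,0,0],[0,0,0],[0,0,0],[0,0,0],[0,0,0]], claw=[0.1,0.1,0.1,0.1,0.1])

```text
t: 35.62
eef_pos: [607.7, -237.7, 5.0]
tcp_rot: [-3.141, -0.0, -0.446]
ft_force: [0.6, 0.0, -0.9]
opening: 0.904
grip_force: 0.0
```

Request:
arm_command(delta_pos=[[0,0,-0.004],[0,0,-0.008],[0,0,-0.008],[0,0,-0.008],[0,0,-0.008]], delta_rot=[[0,0,0],[0,0,0],[0,0,0],[0,0,0],[0,0,0]], claw=[0.2,0.28,0.32,0.4,0.5])

```text
t: 36.03
eef_pos: [607.5, -237.5, 2.6]
tcp_rot: [-3.141, 0.0, -0.446]
ft_force: [0.0, 0.7, 0.4]
opening: 0.648
grip_force: 30.0
```

Request:
arm_command(delta_pos=[[0,0,0],[0,0,0],[0,0,0],[0,0,0.005],[0,0,0.01]], delta_rot=[[0,0,0],[0,0,0],[0,0,0],[0,0,0],[0,0,0]], claw=[0.5,0.5,0.5,0.5,0.5])

```text
t: 36.45
eef_pos: [607.3, -237.5, 5.0]
tcp_rot: [-3.141, 0.001, -0.446]
ft_force: [0.3, 1.0, -1.9]
opening: 0.651
grip_force: 30.0
```

Gripped (0.648 equals 61.6 mm). Lift and carry to the rect pad.

Request:
arm_command(delta_pos=[[0,0,0.04],[0,0,0.14],[0,0,0.28],[-0.02,0.01,0.4],[-0.06,0.03,0.46]], delta_rot=[[0,0,0],[0,0,0],[0,0,0.0],[0,0,0.04],[0,0,0.08]], claw=[0.5,0.5,0.5,0.5,0.5])

```text
t: 36.87
eef_pos: [594.0, -230.9, 124.6]
tcp_rot: [3.141, -0.005, -0.318]
ft_force: [0.6, -0.0, -3.1]
opening: 0.649
grip_force: 30.0
```

Request:
arm_command(delta_pos=[[-0.12,0.055,0],[-0.24,0.11,0],[-0.36,0.17,0],[-0.48,0.22,0],[-0.54,0.25,0]], delta_rot=[[0,0,0.05],[0,0,0.1],[0,0,0.16],[0,0,0.22],[0,0,0.25]], claw=[0.5,0.5,0.5,0.5,0.5])

```text
t: 37.28
eef_pos: [454.2, -166.0, 120.9]
tcp_rot: [-3.14, 0.001, 0.078]
ft_force: [1.4, 0.0, -1.9]
opening: 0.65
grip_force: 30.0
```

Request:
arm_command(delta_pos=[[-0.03,0.015,0],[-0.055,0.025,0],[-0.055,0.025,0],[-0.055,0.025,0],[-0.055,0.025,0]], delta_rot=[[0,0,0.02],[0,0,0.024],[0,0,0.024],[0,0,0.024],[0,0,0.024]], claw=[0.5,0.5,0.5,0.5,0.5])

```text
t: 37.7
eef_pos: [444.5, -161.7, 120.4]
tcp_rot: [3.141, -0.001, 0.109]
ft_force: [0.7, 0.4, -2.2]
opening: 0.652
grip_force: 30.0
```

Request:
arm_command(delta_pos=[[0,0,0],[0,0,0],[0,0,0],[0,0,0],[0,0,0]], delta_rot=[[0,0,0],[0,0,0],[0,0,0],[0,0,0],[0,0,0]], claw=[0.5,0.5,0.5,0.5,0.5])

```text
t: 38.12
eef_pos: [443.8, -161.3, 120.1]
tcp_rot: [-3.141, 0.0, 0.11]
ft_force: [-0.2, 0.7, -1.9]
opening: 0.648
grip_force: 30.0
```

```bash
python3 -c "
from h import *
snap('v18');c,s,im=load('v18')
edges('v18','prect',None,'rect',130,-2.6,range(222,282,3))
h=cv2.cvtColor(im,cv2.COLOR_BGR2HSV);print([int(v) for v in h[100:180,251,2]])
R=lambda y,z:proj(c,place(np.array([[y,0,0]]),(*s['eef_pos'][:2],s['tcp_rot'][2]),s['eef_pos'][2]+z)).round(1)[0,1]
print('top/bot far edge rows if centred',R(65,11.4),R(65,-2.6))
"
```

```text
v18 t 38.12 [ 443.8 -161.3  120.1] [-3.1411e+00  2.0000e-04  1.0980e-01] f [-0.2  0.7 -1.9] op 0.648 grip 29.999640583992004
pad far edge ahead of TCP 73.97 slope -0.0044 n 20
piece far edge ahead of TCP 65.49 slope 0.0004 n 20
117 208.5 lat 41.15 117 293.5 lat -39.95 123 209.5 lat 40.27 123 293.5 lat -40.03 129 193.5 lat 56.02 129 308.5 lat -54.81 135 194.5 lat 55.18 135 307.5 lat -53.96 
[152, 153, 152, 152, 154, 158, 163, 167, 170, 172, 150, 91, 110, 118, 118, 117, 118, 118, 118, 118, 118, 118, 118, 117, 142, 212, 221, 224, 224, 224, 224, 224, 224, 224, 224, 224, 224, 224, 224, 224, 224, 224, 224, 224, 224, 224, 224, 224, 224, 224, 224, 224, 224, 224, 224, 224, 224, 224, 224, 224, 224, 224, 224, 224, 224, 224, 224, 224, 224, 224, 224, 224, 224, 224, 224, 224, 224, 224, 224, 224]
top/bot far edge rows if centred 125.3 124.3
```

Request:
arm_command(delta_pos=[[-0.0055,-0.0005,-0.06],[-0.0055,-0.0005,-0.15],[-0.0055,-0.0005,-0.25],[-0.0055,-0.0005,-0.34],[-0.0055,-0.0005,-0.39]], delta_rot=[[0,0,0.002],[0,0,0.002],[0,0,0.002],[0,0,0.002],[0,0,0.002]], claw=[0.5,0.5,0.5,0.5,0.5])

```text
t: 38.58
eef_pos: [441.8, -161.2, 20.7]
tcp_rot: [-3.14, 0.002, 0.113]
ft_force: [0.6, 0.3, -2.2]
opening: 0.646
grip_force: 30.0
```

Request:
arm_command(delta_pos=[[0,0,0],[0,0,0],[0,0,0],[0,0,0],[0,0,0]], delta_rot=[[0,0,0],[0,0,0],[0,0,0],[0,0,0],[0,0,0]], claw=[0.5,0.5,0.5,0.5,0.5])

```text
t: 39.0
eef_pos: [442.8, -161.6, 23.6]
tcp_rot: [3.141, -0.001, 0.113]
ft_force: [0.7, 0.1, -2.1]
opening: 0.651
grip_force: 30.0
```

Request:
arm_command(delta_pos=[[0,0.001,-0.015],[0,0.001,-0.03],[0,0.001,-0.045],[0,0.001,-0.055],[0,0.001,-0.055]], delta_rot=[[0,0,0],[0,0,0],[0,0,0],[0,0,0],[0,0,0]], claw=[0.5,0.5,0.5,0.5,0.5])

```text
t: 39.42
eef_pos: [442.1, -161.1, 8.3]
tcp_rot: [-3.141, 0.001, 0.113]
ft_force: [0.4, 0.8, -2.3]
opening: 0.657
grip_force: 30.0
```

Request:
arm_command(delta_pos=[[0,0,0],[0,0,0],[0,0,0],[0,0,0],[0,0,0]], delta_rot=[[0,0,0],[0,0,0],[0,0,0],[0,0,0],[0,0,0]], claw=[0.5,0.5,0.5,0.5,0.5])

```text
t: 39.83
eef_pos: [442.4, -161.2, 9.0]
tcp_rot: [-3.141, -0.0, 0.113]
ft_force: [-1.2, -1.3, -2.3]
opening: 0.651
grip_force: 30.0
```

Request:
arm_command(delta_pos=[[0,0,-0.001],[0,0,-0.002],[0,0,-0.003],[0,0,-0.003],[0,0,-0.003]], delta_rot=[[0,0,0],[0,0,0],[0,0,0],[0,0,0],[0,0,0]], claw=[0.5,0.5,0.5,0.5,0.5])

```text
t: 40.25
eef_pos: [442.4, -161.2, 8.1]
tcp_rot: [-3.141, 0.0, 0.113]
ft_force: [-0.5, 0.2, -2.1]
opening: 0.651
grip_force: 30.0
```

Request:
arm_command(delta_pos=[[0,0,-0.0005],[0,0,-0.001],[0,0,-0.0015],[0,0,-0.002],[0,0,-0.002]], delta_rot=[[0,0,0],[0,0,0],[0,0,0],[0,0,0],[0,0,0]], claw=[0.5,0.5,0.5,0.5,0.5])

```text
t: 40.67
eef_pos: [442.3, -161.2, 7.6]
tcp_rot: [-3.141, 0.0, 0.113]
ft_force: [-0.4, -0.1, -2.4]
opening: 0.647
grip_force: 30.0
```

Request:
arm_command(delta_pos=[[0,0,-0.0005],[0,0,-0.001],[0,0,-0.0015],[0,0,-0.002],[0,0,-0.002]], delta_rot=[[0,0,0],[0,0,0],[0,0,0],[0,0,0],[0,0,0]], claw=[0.5,0.5,0.5,0.5,0.5])

```text
t: 41.08
eef_pos: [442.4, -161.2, 7.6]
tcp_rot: [-3.141, -0.0, 0.113]
ft_force: [-1.8, 0.9, 6.8]
opening: 0.649
grip_force: 30.0
```

Contact. Release, lift and check everything.

Request:
arm_command(delta_pos=[[0,0,0],[0,0,0],[0,0,0],[0,0,0],[0,0,0]], delta_rot=[[0,0,0],[0,0,0],[0,0,0],[0,0,0],[0,0,0]], claw=[0.35,0.32,0.25,0.15,0.08])

```text
t: 41.5
eef_pos: [442.4, -161.2, 7.1]
tcp_rot: [-3.141, 0.0, 0.113]
ft_force: [-0.6, 0.8, -0.0]
opening: 0.834
grip_force: 0.0
```

Request:
arm_command(delta_pos=[[0,0,0.04],[0,0,0.14],[0,0,0.28],[0,0,0.42],[0,0,0.56]], delta_rot=[[0,0,0],[0,0,0],[0,0,0],[0,0,0],[0,0,0]], claw=[0,0,0,0,0])

```text
t: 41.92
eef_pos: [441.9, -160.9, 149.4]
tcp_rot: [-3.141, 0.0, 0.113]
ft_force: [-0.3, 0.0, -1.3]
opening: 0.997
grip_force: 0.0
```

Request:
arm_command(delta_pos=[[0,0,0.08],[0,0,0.2],[0,0,0.3],[0,0,0.3],[0,0,0.3]], delta_rot=[[0,0,0],[0,0,0],[0,0,0],[0,0,0],[0,0,0]], claw=[0,0,0,0,0])

```text
t: 42.33
eef_pos: [442.5, -161.2, 223.7]
tcp_rot: [3.14, -0.002, 0.113]
ft_force: [0.2, 0.1, 0.2]
opening: 0.998
grip_force: 0.0
```

```bash
python3 -c "
from h import *
for i in range(4): read_camera('wrist')
snap('v19');c,s,im=load('v19');q=proj(c,[443,-161,19])[0]
for nm,mod,lo,z in(('rect',np.array(rc(130,62)),165,19),('pad',M['prect'],40,0)):
    m=mask(im,q,lo,255);pts=contour(m);p=(443,-161,.11)
    for k in range(4):
        p,r=fit(mod,[(c,pts)],p,z);h=cv2.convexHull(proj(c,place(mod,p,z)).astype(np.float32));d=np.array([cv2.pointPolygonTest(h,tuple(x),True)-.5 for x in pts]);pts=pts[abs(d)<max(1,1.5*np.median(abs(d)))]
    print(nm,p.round(3),r.round(2),m.sum(),len(pts))
t=read_camera('top')[:,:,::-1];cv2.imwrite('pics/topF.png',cv2.resize(t[60:320,40:460],None,fx=1.9,fy=1.9,interpolation=cv2.INTER_CUBIC))"
```

```text
v19 t 42.53 [ 441.9 -161.   221.3] [-3.1401e+00  1.7000e-03  1.1300e-01] f [-0.3  0.3  0. ] op 0.997 grip 0.0
rect [ 4.43496e+02 -1.60858e+02  1.07000e-01] 0.41 4853 286
pad [ 4.43176e+02 -1.61093e+02  1.09000e-01] 0.39 6664 321
```

View pics/topF.png

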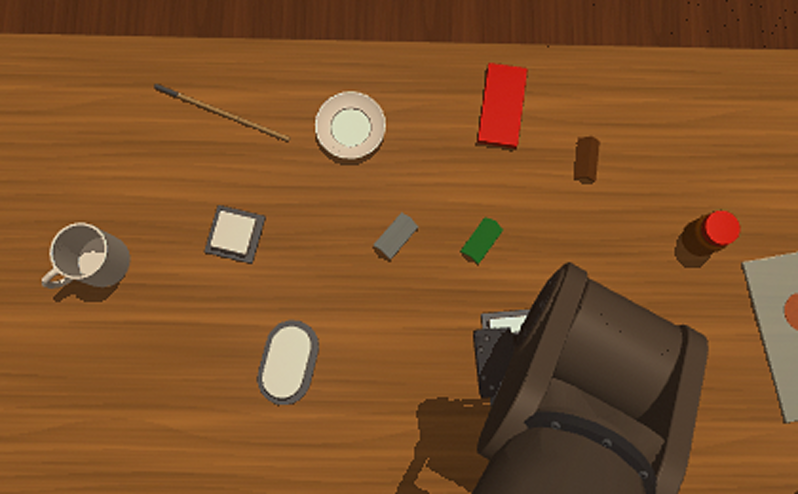

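The final top view shows the tile at (235,233) and the oval at (288,362) centred on their pads, the nested angles at (396,237), and the mug, jar and decoys unmoved. The rectangular plaque fits its pad within 0.4 mm. Handing in.

```bash
python3 -c "
from cell import *
print(job_done())"
```

```text
the job is handed in; nothing more can be done
None
```

The job is handed in at about 43 s, done in the order asked: the long angle is nested over the short one, the tile and both plaques each measured within about 0.8 mm of their pad's centre and within about 0.015 rad of square, and the mug and jar were left where they stood.

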